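# Swap the pen holder and the parts jar, then fill the holder with the loose markers

### The arm

A 7-joint arm with a two-finger parallel gripper is mounted at the origin on the work surface. World frame = base frame: x ahead of the robot, y to its left, z up, the work surface at z = 0. Lengths are in m, angles in rad, forces in N, time in s.
With the tool pointing down it reaches from about 0.375 to 0.925 m from the base axis. Payload 3.1 kg.
Tool frame: the origin (TCP) lies at the very end of the fingers, on their centre line; the grasp point (between the pads) lies 19 mm behind it; z points along the fingers, y is the line along which they close (so a half turn about z gives the same grasp; the last joint's range is limited). The gripper opens to 85 mm and grips with 20 to 120 N. Pads are 22 mm wide; open, the fingers measure 114 mm over their backs; the gripper's body (76 mm by 85 mm) begins 54 mm behind the grasp point. The pads swing forward as they close: fully open they stand 13 mm farther back than shut.
Start: joints at [1.093, 0.383, 0.044, 1.598, -0.018, 1.161, -0.05], TCP at [0.241, -0.604, 0.231] pointing down, gripper open.
Joint ranges: [-2.61, 2.61], [-0.41, 2.15], [-1.48, 1.57], [0, 2.5], [-1.57, 4.71], [0.05, 1.97], [-2.85, 2.85]. Speed limits (rad/s): [2.79, 2.79, 3.14, 3.14, 3.14, 3.14, 3.14].

### API

Orientations are given as a 3x3 rotation matrix whose columns are the frame's x, y, z axes.
In Python, from station import bot gives the robot as it stands.
- The arm moves only by the tool servo_tool, never from a script. Its argument "moves" is a list of rows, each a list of 5 numbers: the shift along the tool's x, y, z each as a share of 40 mm, from -1 to 1, then the turn about the tool's z as a share of 0.1 rad, from -1 to 1, then the opening, from 0 (shut) to 1 (fully open). In form: [[dx, dy, dz, twist, hand], ...]. A call has exactly 8 rows; each row shifts and turns the commanded pose from where the row before left it, along the tool's axes as they then stand; what a row does not reach is not made up. A row lasts 1/12 s, in which the tool goes at most 41.7 mm and 7.16 degrees, less where a joint would pass 70% of its speed; a pose out of reach is approached as far as the arm can. A call with a number of a shift or a turn outside -1 to 1 is refused whole. A call with a gripper value outside its range is refused whole. The fingers move at their own pace and stop on an object; "squeeze" is the grip in N (left out, the last holds). Time passes only in rows, so rows that do not move let the fingers close, or fill a call up. It gives the time, the measured TCP pose, the force, the opening and the grip force at its end, in the units of the state.
- bot.read_state(): the state, without advancing time (a new reading comes with each control period).
- bot.grab_frame(name): name is "side" or "top"; returns (picture, depth): 420x560x3 uint8, red, green, blue; 420x560 float32, m along the optical axis (not along the pixel's ray), 0 where there is no reading.
- bot.get_calibration(name): a dict with "fx", "fy", "cx", "cy" (pixels), "k1" (the pictures are not rectified: a ray, as slopes to the right and down, at radius r is drawn at 1 + k1 r^2 times it, then the intrinsics apply), "R" (3x3) and "t" (3): a world point X has camera coordinates R X + t. Camera axes: x right, y down, z forward; pixel columns grow to the right and rows downward; lengths in m; the calibration is good to about 2 mm. A picture is of the moment at which its call begins. get_calibration takes no time and is no camera call.
- bot.close_job(): hands the job in; it is judged then, once.
The state is a dict: "time": time; "qpos": joint angles; "qvel": joint speeds; "joint_efforts": joint torques, N m; "tcp_pos": TCP position; "orientation": TCP orientation; "wrist_force": force on the tool from outside, world axes, zero at the start; "moment": the same for the moment, N m; "gripper_width": opening from 0.0 (shut) to 1.0 (fully open); "finger_force": force on a finger pad.
Only numpy, scipy, OpenCV 4.12 (cv2) and the standard library are available. Lean on these libraries where they do the work, as an engineer would, in place of code of your own. Each camera call takes 0.05 s, during which the arm holds its last target. There are 200 camera calls.

### The job

On this robotics-class bench the blue pen holder and the red-lidded jar are standing on each other's mats: while the holder is still empty, swap them so that the holder stands upright in the middle of the blue mat with its long side along the mat's long side, and the jar stands upright in the middle of the red mat. Then stand every loose marker in the pen holder, either end up (leaning against a wall of its cell is fine). Leave the robot car, controller, battery pack, tape and spare wheel where they are, and finish with holder and jar still in their right places.

Things in the scene. Friction and masses are not known exactly. Their poses are not given: they have to be found in the camera images.
- holder: blue plastic pen holder, an open box 148 mm long (its x), 64 mm wide (its y), 90 mm high, about 0.5 kg, walls and floor 4 mm, two dividers as high as the walls making three open-topped cells in a row along x, each 44 x 56 mm (centres at x = -48, 0, 48 mm); a cell has room for two or three markers; loose, upright. Origin: centre of its underside, z up. It starts on the red mat.
- holder_rim (a point): centre of the top of the pen holder, level with its rim, 90 mm above its underside
- jar: closed white plastic parts jar with a red band and a red screw lid, about 0.35 kg, 85 mm high; body 56 mm in diameter up to 55 mm, lid 50 mm in diameter at the top; loose. Origin: centre of its underside, z up. It starts on the blue mat.
- mat_blue: blue mat with a thin white outline stuck flat on the bench (1 mm, no obstacle), 200 mm along its x, 110 mm along its y. Origin: its centre. The pen holder belongs here, its long side along the mat's long side.
- mat_red: red mat with a thin white outline stuck flat on the bench (1 mm, no obstacle), 200 mm along its x, 110 mm along its y. Origin: its centre. The jar belongs here.
- marker1: chunky square-barrelled whiteboard marker with a white barrel and black cap, 150 mm long (its x, cap towards +x), 18 x 18 mm across with rounded ends, 30 g, starting flat on the bench if present. Origin: the middle of the marker (75 mm from each end, 9 mm above the bench when lying). May be absent (None).
- marker2: chunky square-barrelled whiteboard marker with a white barrel and red cap, 150 mm long (its x, cap towards +x), 18 x 18 mm across with rounded ends, 30 g, starting flat on the bench if present. Origin: the middle of the marker (75 mm from each end, 9 mm above the bench when lying). May be absent (None).
- marker3: chunky square-barrelled whiteboard marker with a white barrel and blue cap, 150 mm long (its x, cap towards +x), 18 x 18 mm across with rounded ends, 30 g, starting flat on the bench if present. Origin: the middle of the marker (75 mm from each end, 9 mm above the bench when lying). May be absent (None).
- marker4: chunky square-barrelled whiteboard marker with a white barrel and green cap, 150 mm long (its x, cap towards +x), 18 x 18 mm across with rounded ends, 30 g, starting flat on the bench if present. Origin: the middle of the marker (75 mm from each end, 9 mm above the bench when lying). May be absent (None).
- marker5: chunky square-barrelled whiteboard marker with a white barrel and orange cap, 150 mm long (its x, cap towards +x), 18 x 18 mm across with rounded ends, 30 g, starting flat on the bench if present. Origin: the middle of the marker (75 mm from each end, 9 mm above the bench when lying). May be absent (None).
- rover: small four-wheeled robot car, white with black tyres, 150 mm long (x), 125 mm wide, 80 mm high; loose, not part of the job. Origin: centre of its underside.
- joystick: black hand controller with coloured buttons, 60 mm (x) by 110 mm (y), 22 mm thick, with a 22 mm stick; loose, not part of the job. Origin: centre of its underside.
- battery: orange battery pack, 45 mm (x) by 100 mm (y) by 30 mm high; loose, not part of the job. Origin: centre of its underside.
- tape: yellow roll of tape lying flat, 84 mm outer diameter, 24 mm high; loose, not part of the job. Origin: centre of its underside.
- wheel: spare rubber wheel lying flat, 68 mm in diameter, 28 mm high; loose, not part of the job. Origin: centre of its underside.

How it is judged:
By the outcome, as a careful person would: the job done as asked, in the order asked, and still so for the second after the job is handed in, with the robot touching nothing.
Of marker1, marker2, marker3, marker4, marker5 only 3 to 5 are there at a start; the rules pass over those that are not, and their reading is None.
At some moment in a run one of marker1, marker2, marker3, marker4, marker5 may be knocked a few centimetres aside while the robot is not near it.
Once in a run the grip may slacken for a moment while it holds something.
It also fails if it takes over 210 s, if anything falls off the work surface, if the arm or the gripper's body presses on something with over 40 N, if the wrist force passes 120 N, or if a joint passes its speed limit or range.

## Working session

There is one attempt and no reset: what is moved stays moved. The work goes in short steps, Python scripts to look and compute and a tool call to move; the robot and the scene stay as the last step left them, time stands still between calls to the robot, and variables do not carry over. Pictures are saved under pics/ and viewed, at most 14 in all, crops included, and the job is handed in when it is done.

Besides the shell and the picture viewer there is one more tool, called after "Call:" as name(argument=value, ...) on one line, values as JSON. servo_tool: Moves the arm, as the interface text tells. Its arguments: {"type":"object","properties":{"moves":{"type":"array","items":{"type":"array","items":{"type":"number"}}},"squeeze":{"type":"number"}},"required":["moves"]}

```bash
mkdir -p pics
cat > h.py <<'E'
import numpy as np,cv2
from station import bot
def ray(cal,u,v):
    K=np.array([[cal['fx'],0,cal['cx']],[0,cal['fy'],cal['cy']],[0,0,1]],float)
    p=cv2.undistortPoints(np.array([[[u,v]]],float),K,np.array([cal['k1'],0,0,0],float))[0,0]
    R=np.array(cal['R']);t=np.array(cal['t'])
    return -R.T@t, R.T@np.array([p[0],p[1],1.])
def px(name,u,v,z):
    c,d=ray(bot.get_calibration(name),u,v)
    return (c+d*(z-c[2])/d[2])
def proj(name,X):
    cal=bot.get_calibration(name);x=np.array(cal['R'])@X+np.array(cal['t'])
    a=x[:2]/x[2];a=a*(1+cal['k1']*(a@a));return cal['fx']*a[0]+cal['cx'],cal['fy']*a[1]+cal['cy']
def snap(name,fn,crop=None,s=1):
    im,d=bot.grab_frame(name);np.save('d_%s.npy'%name,d);np.save('i_%s.npy'%name,im)
    im=im[:,:,::-1]
    if crop: im=im[crop[1]:crop[3],crop[0]:crop[2]]
    cv2.imwrite('pics/'+fn,cv2.resize(im,None,fx=s,fy=s,interpolation=cv2.INTER_CUBIC))
    return d
E
python3 - <<'E'
from h import *
snap('top','t0.png',None,1.42);snap('side','s0.png',None,1.42)
for n in('top','side'):
    c=bot.get_calibration(n);print(n,{k:np.round(v,4).tolist() for k,v in c.items()}, np.round(-np.array(c['R']).T@np.array(c['t']),3))
s=bot.read_state();print(s['tcp_pos'],s['orientation'],s['gripper_width'],s['time'])
E
```

```text
top {'fx': 522.4551, 'fy': 522.4551, 'cx': 277.9208, 'cy': 207.8937, 'k1': -0.0145, 'R': [[0.0401, -0.9992, 0.0018], [-0.9758, -0.0395, -0.2152], [0.2151, 0.0069, -0.9766]], 't': [0.0041, 0.6495, 1.1736]} [0.381 0.022 1.286]
side {'fx': 508.7529, 'fy': 508.7529, 'cx': 269.5415, 'cy': 219.3436, 'k1': -0.0086, 'R': [[-0.8374, -0.5461, 0.0223], [-0.3574, 0.5162, -0.7783], [0.4135, -0.6598, -0.6274]], 't': [0.5344, 0.3019, 1.0624]} [0.116 0.837 0.89 ]
[ 0.24065368 -0.60286816  0.22998676] [[ 9.28728980e-01  3.70757936e-01 -1.01673646e-03]
 [ 3.70759313e-01 -9.28726275e-01  2.24466562e-03]
 [-1.12042275e-04 -2.46165052e-03 -9.99996964e-01]] 1.0003305530145852 0.1
```

View pics/t0.png

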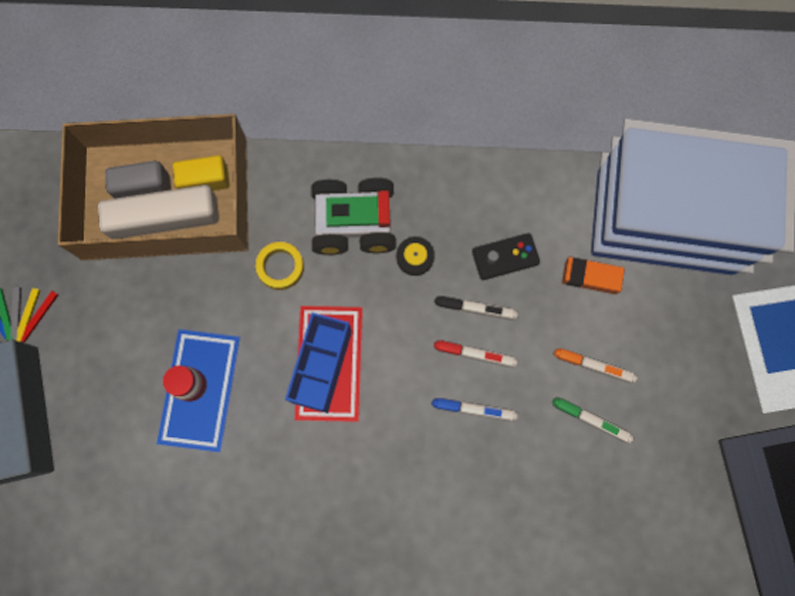

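View pics/s0.png

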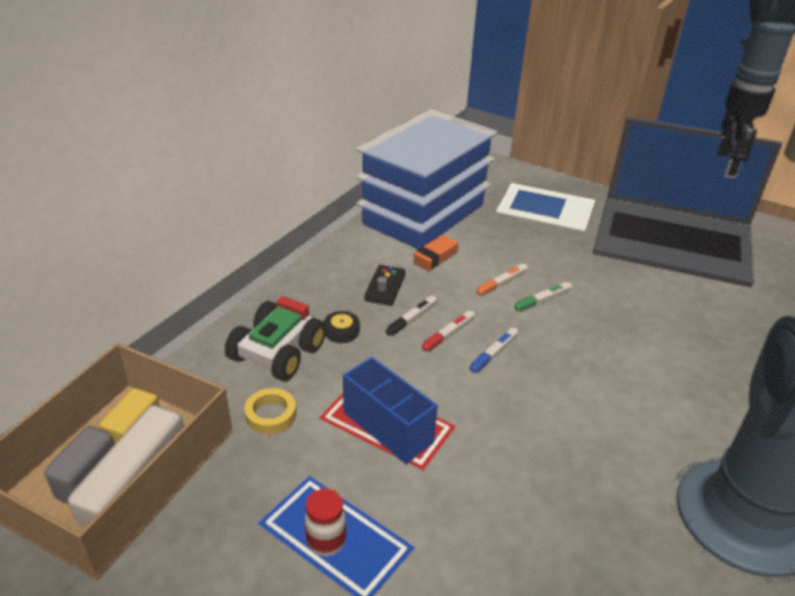

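The top view shows all five markers flat on the bench: black, red and blue in one column and orange and green in the other. The holder is on the red mat (~(318,362)/1.42) and the jar is on the blue mat (~(180,382)/1.42). Next I'll measure everything using depth and colour.

```bash
cat >> h.py <<'E'
def cloud(name,im=None,d=None):
    cal=bot.get_calibration(name)
    K=np.array([[cal['fx'],0,cal['cx']],[0,cal['fy'],cal['cy']],[0,0,1]],float)
    vv,uu=np.mgrid[0:420,0:560]
    p=cv2.undistortPoints(np.stack([uu,vv],-1).reshape(-1,1,2).astype(float),K,np.array([cal['k1'],0,0,0],float)).reshape(420,560,2)
    P=np.dstack([p[...,0]*d,p[...,1]*d,d])
    W=(P-np.array(cal['t']))@np.array(cal['R']); W[d==0]=np.nan
    return W
def rect(pts):
    (c,s,a)=cv2.minAreaRect((pts[:,:2]*1000).astype(np.float32))
    b=cv2.boxPoints((c,s,a)); e=b[1]-b[0]; f=b[2]-b[1]
    if np.hypot(*e)<np.hypot(*f): e=f
    return np.round(c,1),np.round(sorted(s),1),round(float(np.degrees(np.arctan2(e[1],e[0]))%180),1)
E
python3 - <<'E'
from h import *
im=np.load('i_top.npy');d=np.load('d_top.npy');W=cloud('top',im,d)
ben=W[300:380,200:400].reshape(-1,3);print('bench z',np.nanmean(ben[:,2]),np.nanstd(ben[:,2]))
z=W[...,2]; roi=np.zeros(z.shape,bool);roi[120:330,105:460]=1
m=((z>.006)&roi).astype(np.uint8)
n,l,st,ce=cv2.connectedComponentsWithStats(m)
hsv=cv2.cvtColor(im,cv2.COLOR_RGB2HSV)
for i in range(1,n):
    if st[i,4]<60: continue
    q=W[l==i]; print(np.round(ce[i]),st[i,4],'zmax',np.round(np.nanpercentile(q[:,2],95),3),*rect(q),'col',np.median(im[l==i],0))
    zt=np.nanpercentile(q[:,2],95)
    print('    top:',*rect(q[q[:,2]>zt-.012]))
H,S,V=cv2.split(hsv)
for nm,mk in(('blue',(H>105)&(H<120)&(S>150)),('red',((H<8)|(H>172))&(S>130))):
    mk=mk&roi&(z<.006); k=cv2.connectedComponentsWithStats(mk.astype(np.uint8)); 
    i=1+np.argmax(k[2][1:,4]); 
    q=np.array([px('top',u,v,.001) for v,u in np.argwhere(k[1]==i)]);print(nm,k[2][i],*rect(q))
E
```

```text
bench z 2.8759352350853457e-05 0.0025554489141565028
[137. 148.] 3466 zmax 0.098 [805.6 391.7] [160.3 177.9] 94.8 col [116.  97.  63.]
    top: [754.3 346.4] [ 93.1 189.2] 133.1
[439. 152.] 2631 zmax 0.2 [ 798.6 -332.1] [100.5 193.2] 28.9 col [148. 149. 161.]
    top: [ 788.7 -335.8] [ 57.7 101.3] 176.9
[256. 157.] 3275 zmax 0.077 [782.   76.2] [162.2 221. ] 90.2 col [54. 72. 44.]
    top: [798.  106.6] [116.7 118.3] 94.1
[355. 180.] 1061 zmax 0.032 [ 743.  -160.9] [ 64.6 114.3] 107.2 col [45. 43. 42.]
    top: [ 741.4 -162.1] [ 59.2 108.1] 107.4
[196. 186.] 565 zmax 0.028 [707.8 238.2] [81.3 84.8] 47.9 col [206. 176.  39.]
    top: [708.  238.3] [82.5 82.6] 179.6
[417. 193.] 828 zmax 0.034 [ 711.7 -315.6] [ 47.7 100.9] 80.5 col [197.5 100.   38. ]
    top: [ 712.1 -315.6] [ 47.4 100.8] 80.7
[335. 216.] 450 zmax 0.022 [ 648.5 -111.3] [ 22.1 149.1] 82.6 col [124.5 118.  111.5]
    top: [ 646.8 -112.1] [ 19.1 147.2] 81.6
[224. 253.] 1238 zmax 0.092 [541.3 157. ] [ 81.3 163.8] 168.0 col [ 45.  62. 112.]
    top: [533.1 153.1] [ 65.  148.1] 166.9
[334. 248.] 457 zmax 0.022 [ 567.1 -112.1] [ 21.7 148.4] 79.2 col [184. 123. 115.]
    top: [ 565.9 -111.9] [ 18.8 148.4] 79.5
[419. 257.] 472 zmax 0.022 [ 553.2 -319.3] [ 21.3 148.4] 73.7 col [194.  120.5 107. ]
    top: [ 553.3 -319.3] [ 19.5 148.4] 73.0
[130. 269.] 623 zmax 0.088 [491.2 373.1] [54.1 56.5] 164.2 col [180.  50.  51.]
    top: [492.1 375. ] [48.2 48.8] 59.6
[334. 288.] 467 zmax 0.022 [ 470.5 -111.3] [ 18.9 148.2] 82.6 col [130. 127. 166.]
    top: [ 470.2 -111.9] [ 18.4 146.6] 82.5
[417. 295.] 487 zmax 0.022 [ 460.6 -313.1] [ 21.1 148.8] 65.5 col [118. 137. 106.]
    top: [ 459.6 -312.6] [ 18.9 148.8] 65.5
blue [ 118  239   44   72 1683] [484.3 363.3] [ 78.9 168.7] 175.2
red [231 222  18  69 511] [540. 121.] [ 42.6 169. ] 3.0
```

Run:
```python
from h import *
im=np.load('i_top.npy')[:,:,::-1][205:325,105:265]
cv2.imwrite('pics/c1.png',cv2.resize(im,None,fx=5,fy=5,interpolation=cv2.INTER_CUBIC))
```

```text
(no output)
```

View pics/c1.png

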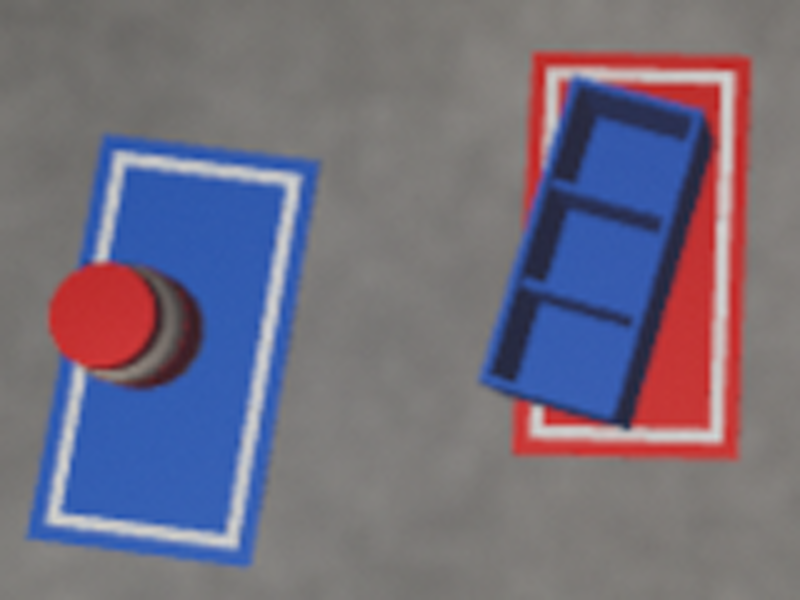

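```bash
cat >> h.py <<'E'
def go(x,y,z,yaw=None):
    "print needed move in tool units: twist first, then tool x,y,z at the new yaw"
    s=bot.read_state();p=np.array(s['tcp_pos']);R=np.array(s['orientation']);ps=np.degrees(np.arctan2(R[1,0],R[0,0]))
    if yaw is None: yaw=ps
    a=np.radians(yaw);dw=np.array([x,y,z])-p
    tx=np.array([np.cos(a),np.sin(a)]);ty=np.array([np.sin(a),-np.cos(a)])
    dy=(ps-yaw+90)%180-90
    tw=np.radians(dy)/.1
    print('yaw',round(ps,1),'twist',round(tw,2),'xyz',np.round([dw[:2]@tx/.04,dw[:2]@ty/.04,-dw[2]/.04],2),'(if twist not to half turn eq, flip) t',round(s['time'],1),'w',round(s['gripper_width'],3),'p',np.round(p,4))
E
python3 - <<'E'
from h import *
f=lambda L:np.array([px('top',105+(x+.5)/5-.5,205+(y+.5)/5-.5,.001)[:2] for x,y in L])
for n,L in(('blue',[(105,135),(321,160),(251,566),(27,539)]),('red',[(534,52),(750,57),(739,459),(514,455)])):
    q=f(L);e=q[0]-q[3]+q[1]-q[2];print(n,q.mean(0)*1000,np.degrees(np.arctan2(e[1],e[0])),np.linalg.norm(e)/2,np.linalg.norm(q[0]-q[1]))
E
```

```text
blue [484.74730456 362.30626431] -4.9796022874016375 0.1995530665983966 0.10919704168255118
red [540.25811093 140.60306211] 1.1841337158542768 0.199627636733476 0.108520677472446
```

Call:
servo_tool(moves=[[0,0,0,0.95,1],[0,0,0,0.95,1],[0,0,0,0.95,1],[0,0,0,0.95,1],[1,0,0,0,1],[1,0,0,0,1],[1,0,0,0,1],[1,0,0,0,1]], squeeze=40)

```text
time: 0.77
tcp_pos: [0.4022, -0.6032, 0.2306]
orientation: [[1.0, -0.001, -0.001], [-0.001, -1.0, 0.001], [-0.001, -0.001, -1.0]]
wrist_force: [0.1, -0.8, 0.8]
gripper_width: 0.999
finger_force: 0.0
```

Call:
servo_tool(moves=[[0.75,0,0,0,1],[0.75,0,0,0,1],[0.75,0,0,0,1],[0,-0.98,0,0,1],[0,-0.98,0,0,1],[0,-0.98,0,0,1],[0,-0.98,0,0,1],[0,-0.98,0,0,1]])

```text
time: 1.43
tcp_pos: [0.4906, -0.4055, 0.2301]
orientation: [[1.0, -0.0, -0.001], [-0.0, -1.0, 0.001], [-0.001, -0.001, -1.0]]
wrist_force: [0.5, 0.3, 0.3]
gripper_width: 1.003
finger_force: 0.0
```

Call:
servo_tool(moves=[[0,-0.98,0,0,1],[0,-0.98,0,0,1],[0,-0.98,0,0,1],[0,-0.98,0,0,1],[0,-0.98,0,0,1],[0,-0.98,0,0,1],[0,-0.98,0,0,1],[0,-0.98,0,0,1]])

```text
time: 2.1
tcp_pos: [0.4902, -0.0923, 0.2309]
orientation: [[1.0, -0.0, -0.001], [-0.0, -1.0, -0.0], [-0.001, 0.0, -1.0]]
wrist_force: [1.1, 0.7, 0.7]
gripper_width: 0.997
finger_force: 0.0
```

Call:
servo_tool(moves=[[0,-0.98,0,0,1],[0,-0.98,0,0,1],[0,-0.98,0,0,1],[0,-0.98,0,0,1],[0,-0.98,0,0,1],[0,-0.98,0,0,1],[0,-0.98,0,0,1],[0,-0.98,0,0,1]])

```text
time: 2.77
tcp_pos: [0.4904, 0.221, 0.2309]
orientation: [[1.0, -0.0, -0.0], [-0.0, -1.0, -0.001], [-0.0, 0.001, -1.0]]
wrist_force: [0.7, -0.4, -0.3]
gripper_width: 0.999
finger_force: 0.0
```

Call:
servo_tool(moves=[[0,-0.98,0,0,1],[0,-0.98,0,0,1],[0,-0.98,0,0,1],[0,-0.98,0,0,1],[0,0,0.8,0,1],[0,0,0.8,0,1],[0,0,0,0,1],[0,0,0,0,1]])

```text
time: 3.43
tcp_pos: [0.4895, 0.3742, 0.1645]
orientation: [[1.0, -0.0, -0.005], [-0.0, -1.0, -0.004], [-0.005, 0.004, -1.0]]
wrist_force: [-0.1, 1.5, 0.4]
gripper_width: 0.999
finger_force: 0.0
```

```bash
python3 -c "
from h import *
go(.492,.375,.022)"
```

```text
yaw -0.0 twist 0.0 xyz [ 0.06 -0.02  3.56] (if twist not to half turn eq, flip) t 3.4 w 0.999 p [0.4895 0.3742 0.1645]
```

Call:
servo_tool(moves=[[0.06,0,0.7,0,1],[0,0,0.7,0,1],[0,0,0.7,0,1],[0,0,0.7,0,1],[0,0,0.5,0,1],[0,0,0.25,0,1],[0,0,0,0,1],[0,0,0,0,0.3]])

```text
time: 4.1
tcp_pos: [0.4949, 0.3767, 0.0269]
orientation: [[1.0, -0.001, 0.002], [-0.001, -1.0, 0.001], [0.002, -0.001, -1.0]]
wrist_force: [-0.2, -0.2, 0.6]
gripper_width: 0.882
finger_force: 0.0
```

Call:
servo_tool(moves=[[0,0,0,0,0.3],[0,0,0,0,0.3],[0,0,0,0,0.3],[0,0,0,0,0.3],[0,0,0,0,0.3],[0,0,0,0,0.3],[0,0,-0.4,0,0.3],[0,0,-0.6,0,0.3]])

```text
time: 4.77
tcp_pos: [0.4908, 0.3735, 0.0626]
orientation: [[1.0, -0.0, -0.006], [-0.0, -1.0, -0.005], [-0.006, 0.005, -1.0]]
wrist_force: [-0.7, -1.1, -4.2]
gripper_width: 0.638
finger_force: 44.4
```

Call:
servo_tool(moves=[[0,0.8,0,0,0.3],[0,0.8,0,0,0.3],[0,0.8,0,0,0.3],[0,0.7,0,0,0.3],[-0.6,0,0,0,0.3],[-0.6,0,0,0,0.3],[-0.6,0,0,0,0.3],[0,0,0.3,0,0.3]])

```text
time: 5.43
tcp_pos: [0.4159, 0.2522, 0.0536]
orientation: [[1.0, 0.004, -0.004], [0.004, -1.0, -0.002], [-0.004, 0.002, -1.0]]
wrist_force: [-0.3, 0.5, -4.9]
gripper_width: 0.639
finger_force: 44.5
```

Call:
servo_tool(moves=[[0,0,0.3,0,0.3],[0,0,0.25,0,0.3],[0,0,0.13,0,0.3],[0,0,0,0,0.3],[0,0,0,0,1],[0,0,0,0,1],[0,0,0,0,1],[0,0,0,0,1]])

```text
time: 6.1
tcp_pos: [0.4225, 0.2526, 0.0261]
orientation: [[1.0, -0.001, 0.001], [-0.001, -1.0, 0.001], [0.001, -0.001, -1.0]]
wrist_force: [0.2, -0.4, -1.0]
gripper_width: 0.999
finger_force: 0.0
```

Call:
servo_tool(moves=[[0,0,-0.6,0,1],[0,0,-1,0,1],[0,0,-1,0,1],[0,0,-1,0,1],[0,0,0,0,1],[0,0,0,0,1],[0,0,0,0,1],[0,0,0,0,1]])

```text
time: 6.77
tcp_pos: [0.4204, 0.2513, 0.1683]
orientation: [[1.0, -0.0, -0.003], [-0.0, -1.0, -0.002], [-0.003, 0.002, -1.0]]
wrist_force: [0.4, 0.4, -0.2]
gripper_width: 1.003
finger_force: 0.0
```

```bash
python3 -c "
from h import *
go(.533,.153,.035,-13)"
```

```text
yaw -0.0 twist 2.27 xyz [3.3  1.76 3.33] (if twist not to half turn eq, flip) t 6.8 w 1.003 p [0.4204 0.2513 0.1683]
```

Call:
servo_tool(moves=[[0,0,0,0.75,1],[0,0,0,0.75,1],[0,0,0,0.77,1],[0.83,0.44,0,0,1],[0.83,0.44,0,0,1],[0.82,0.44,0,0,1],[0.82,0.44,0,0,1],[0,0,0.5,0,1]])

```text
time: 7.43
tcp_pos: [0.5428, 0.146, 0.1514]
orientation: [[0.971, -0.237, 0.009], [-0.237, -0.972, -0.003], [0.009, 0.0, -1.0]]
wrist_force: [0.7, -1.4, 1.4]
gripper_width: 1.002
finger_force: 0.0
```

```bash
python3 -c "
from h import *
snap('top','t1.png',(180,190,280,310),5)
go(.533,.153,.035,-13)"
```

```text
yaw -13.5 twist -0.09 xyz [-0.09 -0.11  2.75] (if twist not to half turn eq, flip) t 7.5 w 1.0 p [0.5355 0.1478 0.1449]
```

View pics/t1.png

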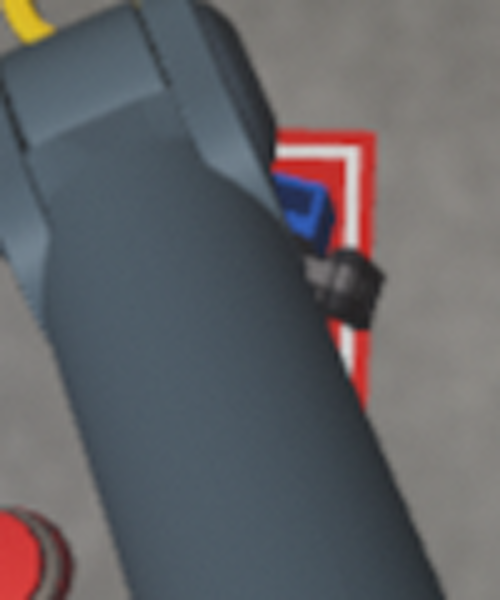

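The arm hides the holder in this view. I'll trust the measurement, since its size matched exactly, and go down.

Call:
servo_tool(moves=[[0,-0.08,0,-0.05,1],[0,0,0,0,1],[0,0,0.6,0,1],[0,0,0.6,0,1],[0,0,0.6,0,1],[0,0,0.6,0,1],[0,0,0.3,0,1],[0,0,0,0,1]])

```text
time: 8.15
tcp_pos: [0.5316, 0.1577, 0.0394]
orientation: [[0.976, -0.217, -0.006], [-0.218, -0.976, -0.001], [-0.006, 0.003, -1.0]]
wrist_force: [-0.7, 0.1, 0.1]
gripper_width: 1.001
finger_force: 0.0
```

Call:
servo_tool(moves=[[0,0,0,0,0.5],[0,0,0,0,0.5],[0,0,0,0,0.5],[0,0,0,0,0.5],[0,0,0,0,0.5],[0,0,0,0,0.5],[0,0,-0.3,0,0.5],[0,0,-0.7,0,0.5]], squeeze=60)

```text
time: 8.82
tcp_pos: [0.5303, 0.1559, 0.0784]
orientation: [[0.975, -0.22, -0.01], [-0.22, -0.975, -0.002], [-0.01, 0.004, -1.0]]
wrist_force: [-0.4, 0.3, -4.7]
gripper_width: 0.739
finger_force: 67.6
```

Call:
servo_tool(moves=[[0,0,-0.8,0,0.5],[0,0,-0.8,0,0.5],[0,0,0,0,0.5],[0,0,0,0,0.5],[0,0,0,0,0.5],[0,0,0,0,0.5],[0,0,0,0,0.5],[0,0,0,0,0.5]])

```text
time: 9.48
tcp_pos: [0.5335, 0.1566, 0.1441]
orientation: [[0.975, -0.22, -0.004], [-0.22, -0.975, -0.001], [-0.003, 0.002, -1.0]]
wrist_force: [0.8, -0.8, -4.3]
gripper_width: 0.744
finger_force: 68.2
```

```bash
python3 -c "
from h import *
snap('side','s1.png',(190,220,350,340),5)
go(.4847,.3623,.135,-5)"
```

```text
yaw -12.7 twist -1.35 xyz [-1.67 -5.01  0.24] (if twist not to half turn eq, flip) t 9.5 w 0.74 p [0.5339 0.1568 0.1445]
```

View pics/s1.png

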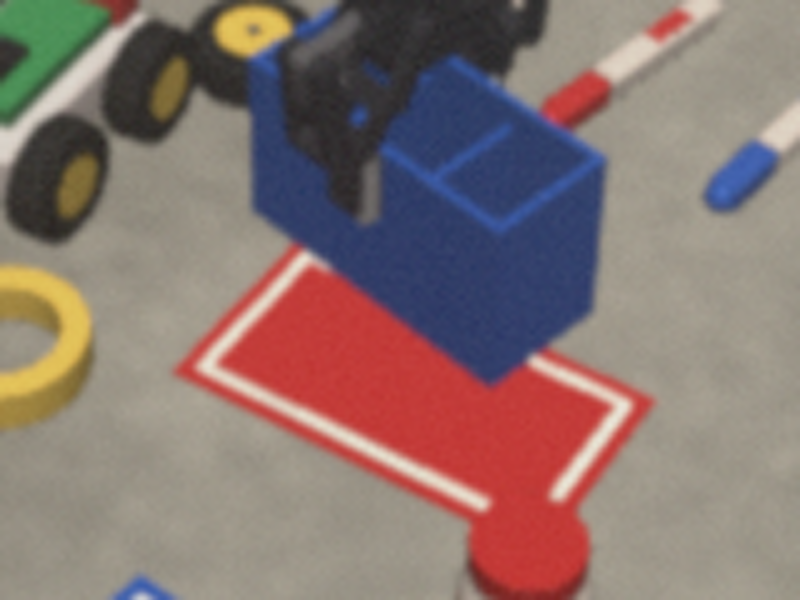

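Call:
servo_tool(moves=[[0,0,0,-0.7,0.5],[0,0,0,-0.65,0.5],[-0.28,-0.84,0,0,0.5],[-0.28,-0.84,0,0,0.5],[-0.28,-0.84,0,0,0.5],[-0.28,-0.83,0,0,0.5],[-0.28,-0.83,0,0,0.5],[-0.27,-0.83,0,0,0.5]])

```text
time: 10.2
tcp_pos: [0.485, 0.3638, 0.1454]
orientation: [[0.996, -0.087, -0.001], [-0.087, -0.996, -0.001], [-0.001, 0.001, -1.0]]
wrist_force: [-0.3, 0.7, -4.1]
gripper_width: 0.739
finger_force: 68.3
```

Call:
servo_tool(moves=[[0,0,0,0,0.5],[0,0,0,0,0.5],[0,0,0.6,0,0.5],[0,0,0.6,0,0.5],[0,0,0.6,0,0.5],[0,0,0.4,0,0.5],[0,0,0,0,0.5],[0,0,0,0,0.5]])

```text
time: 10.87
tcp_pos: [0.4856, 0.3601, 0.0565]
orientation: [[0.996, -0.089, -0.003], [-0.089, -0.996, -0.003], [-0.002, 0.003, -1.0]]
wrist_force: [0.3, -0.1, -3.9]
gripper_width: 0.747
finger_force: 68.7
```

```bash
python3 -c "
from h import *
go(.4847,.3623,.037,-5)"
```

```text
yaw -5.1 twist -0.02 xyz [-0.03 -0.05  0.49] (if twist not to half turn eq, flip) t 10.9 w 0.747 p [0.4856 0.3601 0.0565]
```

Call:
servo_tool(moves=[[0,-0.05,0,0,0.5],[0,0,0.2,0,0.5],[0,0,0.15,0,0.5],[0,0,0.1,0,0.5],[0,0,0,0,0.5],[0,0,0,0,0.5],[0,0,0,0,0.5],[0,0,0,0,0.5]])

```text
time: 11.53
tcp_pos: [0.4873, 0.3657, 0.0436]
orientation: [[0.996, -0.087, 0.003], [-0.087, -0.996, 0.001], [0.003, -0.001, -1.0]]
wrist_force: [-3.7, -2.8, 10.6]
gripper_width: 0.744
finger_force: 70.4
```

Call:
servo_tool(moves=[[0,0,0.05,0,0.5],[0,0,0,0,0.5],[0,0,0,0,1],[0,0,0,0,1],[0,0,0,0,1],[0,0,0,0,1],[0,0,-0.4,0,1],[0,0,-0.8,0,1]])

```text
time: 12.2
tcp_pos: [0.4828, 0.3615, 0.0817]
orientation: [[0.996, -0.087, -0.009], [-0.087, -0.996, -0.006], [-0.008, 0.007, -1.0]]
wrist_force: [0.4, -0.5, 0.1]
gripper_width: 1.001
finger_force: 0.0
```

Call:
servo_tool(moves=[[0,0,-1,0,1],[0,0,-1,0,1],[0,0,-0.4,0,1],[0,0,0,0,1],[0,0.8,0,0,1],[0,0.8,0,0,1],[0,0.8,0,0,1],[0,0,0,0,1]])

```text
time: 12.87
tcp_pos: [0.4775, 0.2595, 0.1793]
orientation: [[0.995, -0.096, -0.004], [-0.096, -0.995, -0.009], [-0.003, 0.009, -1.0]]
wrist_force: [0.2, -1.8, -0.4]
gripper_width: 0.999
finger_force: 0.0
```

```bash
python3 -c "
from h import *
go(.4215,.2517,.022)"
```

```text
yaw -5.5 twist 0.0 xyz [-1.38  0.33  3.93] (if twist not to half turn eq, flip) t 12.9 w 0.999 p [0.4775 0.2595 0.1793]
```

Call:
servo_tool(moves=[[-0.7,0.15,0,0,1],[-0.7,0.15,0,0,1],[0,0,0,0,1],[0,0,0.9,0,1],[0,0,0.9,0,1],[0,0,0.8,0,1],[0,0,0.6,0,1],[0,0,0.4,0,1]])

```text
time: 13.53
tcp_pos: [0.4184, 0.2602, 0.0342]
orientation: [[0.996, -0.087, -0.005], [-0.087, -0.996, -0.003], [-0.005, 0.003, -1.0]]
wrist_force: [-0.8, -1.3, -0.6]
gripper_width: 0.999
finger_force: 0.0
```

Call:
servo_tool(moves=[[0,0,0.3,0,1],[0,0,0,0,1],[0,0,0,0,0.3],[0,0,0,0,0.3],[0,0,0,0,0.3],[0,0,0,0,0.3],[0,0,0,0,0.3],[0,0,0,0,0.3]], squeeze=45)

```text
time: 14.2
tcp_pos: [0.4221, 0.2612, 0.0274]
orientation: [[0.996, -0.088, 0.002], [-0.088, -0.996, -0.001], [0.002, 0.001, -1.0]]
wrist_force: [-0.0, -4.7, 6.1]
gripper_width: 0.639
finger_force: 48.7
```

Call:
servo_tool(moves=[[0,0,-0.4,0,0.3],[0,0,-0.6,0,0.3],[0,0,0,0,0.3],[0,0,0,0,0.3],[0,0,0,0,0.3],[0,0,0,0,0.3],[0,0,0,0,0.3],[0,0,0,0,0.3]])

```text
time: 14.87
tcp_pos: [0.42, 0.2614, 0.065]
orientation: [[0.996, -0.087, -0.002], [-0.087, -0.996, -0.001], [-0.002, 0.001, -1.0]]
wrist_force: [-0.0, -0.8, -3.9]
gripper_width: 0.634
finger_force: 50.2
```

```bash
python3 -c "
from h import *
go(.5403,.1406,.065)"
```

```text
yaw -5.0 twist 0.0 xyz [ 3.26  2.75 -0.  ] (if twist not to half turn eq, flip) t 14.9 w 0.634 p [0.42   0.2614 0.065 ]
```

Call:
servo_tool(moves=[[0.65,0.55,0,0,0.3],[0.65,0.55,0,0,0.3],[0.65,0.55,0,0,0.3],[0.65,0.55,0,0,0.3],[0.65,0.55,0,0,0.3],[0,0,0,0,0.3],[0,0,0,0,0.3],[0,0,0,0,0.3]])

```text
time: 15.53
tcp_pos: [0.5402, 0.1407, 0.0652]
orientation: [[0.996, -0.088, -0.002], [-0.088, -0.996, 0.0], [-0.002, -0.0, -1.0]]
wrist_force: [-0.5, 0.4, -4.8]
gripper_width: 0.636
finger_force: 50.2
```

Call:
servo_tool(moves=[[0,0,0.4,0,0.3],[0,0,0.3,0,0.3],[0,0,0.2,0,0.3],[0,0,0.08,0,0.3],[0,0,0,0,0.3],[0,0,0,0,1],[0,0,0,0,1],[0,0,0,0,1]])

```text
time: 16.2
tcp_pos: [0.5416, 0.1417, 0.0274]
orientation: [[0.996, -0.086, 0.002], [-0.086, -0.996, 0.001], [0.002, -0.001, -1.0]]
wrist_force: [0.1, 0.4, -0.2]
gripper_width: 0.997
finger_force: 0.0
```

Call:
servo_tool(moves=[[0,0,-0.4,0,1],[0,0,-1,0,1],[0,0,-1,0,1],[0,0,-1,0,1],[0,0,0,0,1],[0,0.9,0,0,1],[0,0.9,0,0,1],[0,0.9,0,0,1]])

```text
time: 16.87
tcp_pos: [0.532, 0.0331, 0.1637]
orientation: [[0.996, -0.084, 0.003], [-0.084, -0.996, 0.0], [0.003, -0.0, -1.0]]
wrist_force: [0.9, -0.5, 0.0]
gripper_width: 0.998
finger_force: 0.0
```

Call:
servo_tool(moves=[[0,0.9,0,0,0.5],[0,0.9,0,0,0.5],[0,0.9,0,0,0.5],[-0.9,0,0,0,0.5],[-0.9,0,0,0,0.5],[-0.9,0,0,0,0.5],[0,0,0,0,0.5],[0,0,0,0,0.5]])

```text
time: 17.53
tcp_pos: [0.4116, -0.0651, 0.162]
orientation: [[0.996, -0.088, -0.002], [-0.088, -0.996, -0.001], [-0.002, 0.001, -1.0]]
wrist_force: [1.1, 0.4, -0.3]
gripper_width: 0.498
finger_force: 0.0
```

```bash
cat >> h.py <<'E'
def comps(roi,zmin=.006):
    im,d=bot.grab_frame('top');np.save('i_top.npy',im);W=cloud('top',im,d);z=W[...,2]
    M=np.zeros(z.shape,bool);M[roi[1]:roi[3],roi[0]:roi[2]]=1
    n,l,st,ce=cv2.connectedComponentsWithStats(((z>zmin)&M).astype(np.uint8))
    for i in range(1,n):
        if st[i,4]<60: continue
        q=W[l==i];zt=np.nanpercentile(q[:,2],95)
        print(np.round(ce[i]),st[i,4],'z',round(zt,3),*rect(q[q[:,2]>zt-.012]))
E
python3 -c "
from h import *
comps((105,200,460,330))
cv2.imwrite('pics/t2.png',cv2.resize(np.load('i_top.npy')[200:330,105:290,::-1],None,fx=4,fy=4,interpolation=cv2.INTER_CUBIC))
go(.47,-.111,.05)"
```

```text
[423. 202.] 147 z 0.034 [ 687.6 -331.2] [12.  63.7] 91.5
[335. 216.] 452 z 0.022 [ 646.7 -112. ] [ 19.7 147. ] 81.5
[133. 270.] 1751 z 0.091 [485.9 363.7] [ 67.  148.3] 175.7
[334. 248.] 457 z 0.022 [ 565.3 -111.7] [ 19. 148.] 79.7
[229. 255.] 503 z 0.088 [535.3 142. ] [48.4 48.8] 136.8
[419. 257.] 470 z 0.022 [ 553.5 -318.6] [ 19.4 148. ] 73.1
[333. 304.] 3462 z 0.554 [391.3 -63. ] [30. 79.] 92.3
[417. 295.] 491 z 0.022 [ 459.8 -312.9] [ 20.1 146.3] 66.1
yaw -5.0 twist 0.0 xyz [1.49 1.02 2.83] (if twist not to half turn eq, flip) t 17.6 w 0.501 p [ 0.4144 -0.065   0.163 ]
```

View pics/t2.png

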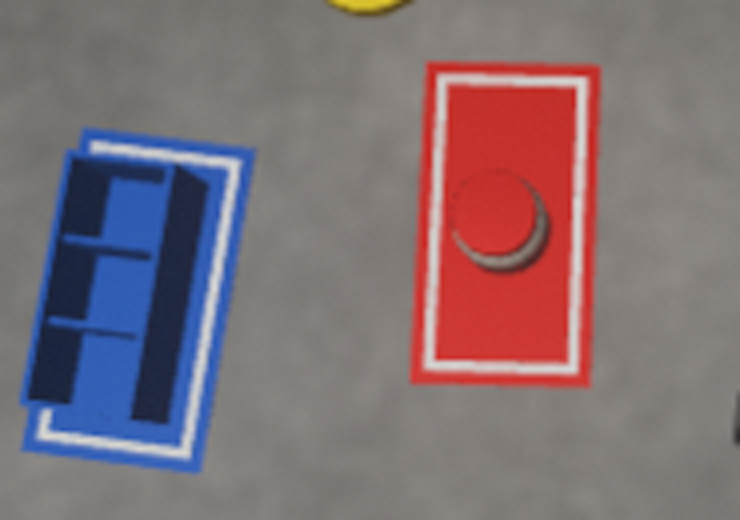

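Holder and jar are swapped and look good. Next is the blue marker: I'll turn the tool over it, grip near the cap end and see how it behaves under a light grip.

Call:
servo_tool(moves=[[0,0,0,-0.95,0.5],[0,0,0,-0.95,0.5],[0,0,0,-0.95,0.5],[0,0,0,-0.95,0.5],[0,0,0,-0.95,0.5],[0,0,0,-0.95,0.5],[0,0,0,-0.95,0.5],[0,0,0,-0.95,0.5]], squeeze=20)

```text
time: 18.25
tcp_pos: [0.4173, -0.0646, 0.1639]
orientation: [[0.779, 0.628, 0.004], [0.628, -0.779, 0.0], [0.003, 0.002, -1.0]]
wrist_force: [0.3, 0.7, -0.5]
gripper_width: 0.504
finger_force: 0.0
```

Call:
servo_tool(moves=[[0,0,0,-0.95,0.5],[0,0,0,-0.95,0.5],[0,0,0,-0.95,0.5],[0,0,0,-0.95,0.5],[0,0,0,-0.95,0.5],[0,0,0,-0.95,0.5],[0,0,0,-0.95,0.5],[0,0,0,-0.95,0.5]])

```text
time: 18.92
tcp_pos: [0.4173, -0.0646, 0.1638]
orientation: [[0.132, 0.991, 0.003], [0.991, -0.132, 0.0], [0.001, 0.003, -1.0]]
wrist_force: [0.1, -0.3, 0.7]
gripper_width: 0.505
finger_force: 0.0
```

Call:
servo_tool(moves=[[0,0.8,0,0,0.5],[0,0.8,0,0,0.5],[0,0,0.9,0,0.5],[0,0,0.9,0,0.5],[0,0,0.6,0,0.5],[0,0,0,0,0.5],[0,0,0,0,0.5],[0,0,0,0,0.5]])

```text
time: 19.58
tcp_pos: [0.4804, -0.0735, 0.0683]
orientation: [[0.137, 0.991, 0.004], [0.991, -0.137, 0.0], [0.001, 0.004, -1.0]]
wrist_force: [0.4, 0.7, 0.8]
gripper_width: 0.501
finger_force: 0.0
```

```bash
python3 -c "
from h import *
go(.4775,-.057,.003,82.5)"
```

```text
yaw 82.1 twist -0.07 xyz [ 0.4  -0.13  1.63] (if twist not to half turn eq, flip) t 19.6 w 0.501 p [ 0.4804 -0.0735  0.0683]
```

Call:
servo_tool(moves=[[0.4,-0.13,0,-0.07,0.5],[0,0,0.6,0,0.5],[0,0,0.6,0,0.5],[0,0,0.4,0,0.5],[0,0,0,0,0.5],[0,0,0,0,0.5],[0,0,0,0,0.22],[0,0,0,0,0.22]])

```text
time: 20.25
tcp_pos: [0.4772, -0.0573, 0.005]
orientation: [[0.131, 0.991, 0.005], [0.991, -0.131, -0.001], [-0.0, 0.005, -1.0]]
wrist_force: [0.1, 0.6, 0.2]
gripper_width: 0.231
finger_force: 0.0
```

Call:
servo_tool(moves=[[0,0,0,0,0.22],[0,0,0,0,0.21],[0,0,0,0,0.2],[0,0,0,0,0.2],[0,0,0,0,0.2],[0,0,0,0,0.2],[0,0,0,0,0.2],[0,0,0,0,0.2]])

```text
time: 20.92
tcp_pos: [0.4763, -0.0573, 0.0042]
orientation: [[0.131, 0.991, 0.003], [0.991, -0.131, -0.001], [-0.0, 0.003, -1.0]]
wrist_force: [-0.6, -0.4, 6.2]
gripper_width: 0.2
finger_force: 19.5
```

Call:
servo_tool(moves=[[0,0,0,0,0.19],[0,0,0,0,0.19],[0,0,0,0,0.19],[0,0,0,0,0.19],[0,0,0,0,0.19],[0,0,0,0,0.19],[0,0,0,0,0.19],[0,0,0,0,0.19]])

```text
time: 21.58
tcp_pos: [0.4763, -0.0573, 0.0042]
orientation: [[0.131, 0.991, 0.003], [0.991, -0.131, -0.001], [-0.0, 0.003, -1.0]]
wrist_force: [-0.8, -0.4, 6.7]
gripper_width: 0.206
finger_force: 19.5
```

Call:
servo_tool(moves=[[0,0,-0.2,0,0.2],[0,0,0,0,0.2],[0,0,0,0,0.205],[0,0,0,0,0.205],[0,0,0,0,0.205],[0,0,0,0,0.205],[0,0,0,0,0.205],[0,0,0,0,0.205]])

```text
time: 22.25
tcp_pos: [0.4746, -0.0571, 0.0107]
orientation: [[0.131, 0.991, -0.0], [0.991, -0.131, 0.0], [0.0, -0.001, -1.0]]
wrist_force: [0.4, -0.1, -0.2]
gripper_width: 0.203
finger_force: 15.8
```

Call:
servo_tool(moves=[[0,0,0,0,0.21],[0,0,0,0,0.21],[0,0,0,0,0.21],[0,0,0,0,0.21],[0,0,0,0,0.21],[0,0,0,0,0.21],[0,0,0,0,0.21],[0,0,0,0,0.21]])

```text
time: 22.92
tcp_pos: [0.4749, -0.0571, 0.0109]
orientation: [[0.131, 0.991, 0.0], [0.991, -0.131, 0.0], [0.0, 0.0, -1.0]]
wrist_force: [0.1, -0.2, -0.4]
gripper_width: 0.214
finger_force: 2.1
```

Call:
servo_tool(moves=[[0,0,0,0,0.2],[0,0,0,0,0.2],[0,0,-0.5,0,0.2],[0,0,-0.5,0,0.2],[0,0,-0.5,0,0.2],[0,0,0,0,0.2],[0,0,0,0,0.2],[0,0,0,0,0.2]])

```text
time: 23.58
tcp_pos: [0.4743, -0.0572, 0.0705]
orientation: [[0.131, 0.991, -0.001], [0.991, -0.131, -0.0], [-0.0, -0.001, -1.0]]
wrist_force: [-0.3, -0.2, 0.4]
gripper_width: 0.207
finger_force: 19.1
```

```bash
python3 -c "
from h import *
s=bot.read_state();print(s['moment'])
snap('side','s2.png',(280,170,400,270),5)"
```

```text
[-0.01877435 -0.04469299 -0.02683644]
```

View pics/s2.png

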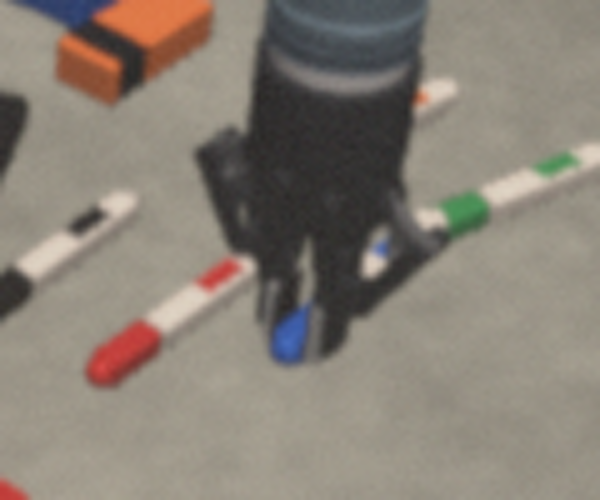

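```bash
cat >> h.py <<'E'
def hang(half=.03):
    "points of the held marker in tool frame: along tool x (mm) vs height relative to grasp point, from both cameras"
    s=bot.read_state();p=np.array(s['tcp_pos']);R=np.array(s['orientation'])
    for n in('side','top'):
        im,d=bot.grab_frame(n);W=cloud(n,im,d).reshape(-1,3)
        q=(W-p)@R; q[:,2]+=.019
        k=(np.abs(q[:,1])<.014)&(np.abs(q[:,0])<.16)&(q[:,2]>-.03)&(q[:,2]<.16)&(W[:,2]>.012)
        q=q[k]*1000
        b=np.round(q[:,0]/15)*15
        print(n,len(q),[(int(x),*np.round(np.percentile(-q[b==x,2],[5,95])).astype(int).tolist(),int((b==x).sum())) for x in np.unique(b)])
    print('t',round(s['time'],1),'w',round(s['gripper_width'],3),'F',round(float(np.max(s['finger_force'])),1),'p',np.round(p,3))
E
python3 -c "
from h import *
hang()"
```

```text
side 222 [(-120, -11, -4, 19), (-105, -5, -3, 3), (-90, -10, -6, 3), (-75, -7, -5, 11), (-60, -7, -3, 11), (-30, -20, -10, 2), (-15, -9, 27, 19), (0, -9, 26, 75), (15, -19, 24, 79)]
top 100 [(-135, -14, -11, 2), (-120, -12, -3, 48), (-105, -11, -2, 50)]
t 23.6 w 0.205 F 19.1 p [ 0.474 -0.057  0.07 ]
```

Call:
servo_tool(moves=[[0,0,0,0,0.21],[0,0,0,0,0.21],[0,0,0,0,0.21],[0,0,0,0,0.21],[0,0,-0.2,0,0.21],[0,0,-0.2,0,0.21],[0,0,-0.2,0,0.21],[0,0,-0.2,0,0.21]])

```text
time: 24.4
tcp_pos: [0.4754, -0.0571, 0.1042]
orientation: [[0.131, 0.991, 0.001], [0.991, -0.131, -0.0], [0.0, 0.001, -1.0]]
wrist_force: [1.1, -0.4, 0.5]
gripper_width: 0.212
finger_force: 2.1
```

```bash
python3 -c "
from h import *
hang()"
```

```text
side 207 [(-120, -10, -8, 7), (-90, -8, -7, 3), (-75, -9, -4, 10), (-60, -9, -5, 8), (-30, -20, -10, 2), (-15, -8, 26, 20), (0, -9, 26, 73), (15, -18, 25, 84)]
top 102 [(-135, -12, -8, 4), (-120, -12, -4, 49), (-105, -11, -3, 49)]
t 24.4 w 0.212 F 2.1 p [ 0.475 -0.057  0.104]
```

Call:
servo_tool(moves=[[0,0,0,0,0.2103],[0,0,0,0,0.2103],[0,0,0,0,0.2103],[0,0,0,0,0.2103],[0,0,0,0,0.2103],[0,0,0,0,0.2103],[0,0,0,0,0.2103],[0,0,0,0,0.2103]])

```text
time: 25.17
tcp_pos: [0.4752, -0.0565, 0.1031]
orientation: [[0.13, 0.991, 0.0], [0.991, -0.13, 0.001], [0.001, 0.0, -1.0]]
wrist_force: [0.1, 2.0, 3.8]
gripper_width: 0.212
finger_force: 4.0
```

```bash
python3 -c "
from h import *
hang()"
```

```text
side 334 [(-45, -107, -95, 10), (-30, -108, -69, 46), (-15, -85, 21, 68), (0, -57, 27, 83), (15, -25, 24, 117), (30, 0, 9, 10)]
top 0 []
t 25.2 w 0.212 F 4.0 p [ 0.475 -0.057  0.103]
```

Call:
servo_tool(moves=[[0,0,0,0,0.2106],[0,0,0,0,0.2106],[0,0,0,0,0.2106],[0,0,0,0,0.2106],[0,0,0,0,0.2106],[0,0,0,0,0.2106],[0,0,0,0,0.2106],[0,0,0,0,0.2106]])

```text
time: 25.93
tcp_pos: [0.4745, -0.0576, 0.1025]
orientation: [[0.131, 0.991, -0.001], [0.991, -0.131, -0.001], [-0.001, -0.001, -1.0]]
wrist_force: [-0.7, 1.1, 1.4]
gripper_width: 0.214
finger_force: 1.0
```

```bash
python3 -c "
from h import *
hang()"
```

```text
side 344 [(-45, -108, -92, 10), (-30, -108, -65, 41), (-15, -86, 15, 73), (0, -53, 28, 88), (15, -26, 23, 121), (30, 2, 10, 11)]
top 0 []
t 25.9 w 0.214 F 1.0 p [ 0.474 -0.058  0.103]
```

It swung down under gravity at about 1 N, which gives me a reliable way to stand the markers up. Now I'll lift clear so it hangs vertical, then tighten the grip.

Call:
servo_tool(moves=[[0,0,-0.15,0,0.2105],[0,0,-0.15,0,0.2105],[0,0,-0.15,0,0.2105],[0,0,-0.2,0,0.2105],[0,0,0,0,0.2105],[0,0,0,0,0.2],[0,0,0,0,0.19],[0,0,0,0,0.19]])

```text
time: 26.7
tcp_pos: [0.4746, -0.0571, 0.1287]
orientation: [[0.131, 0.991, -0.001], [0.991, -0.131, 0.0], [-0.0, -0.001, -1.0]]
wrist_force: [0.3, 0.2, -0.4]
gripper_width: 0.205
finger_force: 19.6
```

```bash
python3 -c "
from h import *
hang()
a=np.radians(-4.6)
for cx in(-48,0,48):
  for dy in (-14,14): print(cx,dy,np.round([.4855+(cx*np.cos(a)-dy*np.sin(a))/1e3,.363+(cx*np.sin(a)+dy*np.cos(a))/1e3],4))
"
```

```text
side 394 [(-30, -118, -85, 17), (-15, -116, 19, 100), (0, -76, 25, 125), (15, -29, 19, 143), (30, -3, 10, 9)]
top 0 []
t 26.7 w 0.205 F 19.6 p [ 0.475 -0.057  0.129]
-48 -14 [0.4365 0.3529]
-48 14 [0.4388 0.3808]
0 -14 [0.4844 0.349 ]
0 14 [0.4866 0.377 ]
48 -14 [0.5322 0.3452]
48 14 [0.5345 0.3731]
```

Call:
servo_tool(moves=[[0,0,-0.8,0,0.19],[0,0,-0.8,0,0.19],[0,0,-0.8,0,0.19],[0,0,0,-0.5,0.19],[0.9,0.15,0,0,0.19],[0.9,0.15,0,0,0.19],[0.9,0.15,0,0,0.19],[0.9,0.15,0,0,0.19]])

```text
time: 27.47
tcp_pos: [0.5105, 0.0856, 0.2248]
orientation: [[0.082, 0.997, 0.0], [0.997, -0.082, -0.0], [-0.0, 0.0, -1.0]]
wrist_force: [1.5, -0.4, 0.4]
gripper_width: 0.205
finger_force: 19.7
```

Call:
servo_tool(moves=[[0.9,0.15,0,0,0.19],[0.9,0.15,0,0,0.19],[0.9,0.15,0,0,0.19],[0.9,0.15,0,0,0.19],[0.9,0.15,0,0,0.19],[0.9,0.15,0,0,0.19],[0.9,0.15,0,0,0.19],[0.5,0.15,0,0,0.19]])

```text
time: 28.13
tcp_pos: [0.5787, 0.3573, 0.2242]
orientation: [[0.076, 0.997, -0.002], [0.997, -0.076, 0.003], [0.003, -0.002, -1.0]]
wrist_force: [0.6, 0.7, 0.7]
gripper_width: 0.204
finger_force: 19.7
```

Call:
servo_tool(moves=[[0,0,0,0,0.19],[0,0,0,0,0.19],[0,0,0,0,0.19],[0,0,0,0,0.19],[0,0,0,0,0.19],[0,0,0,0,0.19],[0,0,0,0,0.19],[0,0,0,0,0.19]])

```text
time: 28.8
tcp_pos: [0.5805, 0.3511, 0.2252]
orientation: [[0.082, 0.997, 0.0], [0.997, -0.082, -0.0], [-0.0, 0.0, -1.0]]
wrist_force: [-0.9, -0.6, -0.0]
gripper_width: 0.206
finger_force: 19.7
```

```bash
python3 -c "
from h import *
hang();go(.535,.379,.13,85.4)"
```

```text
side 590 [(-30, -120, -83, 51), (-15, -112, -50, 128), (0, -72, 26, 192), (15, -27, 22, 212), (30, 1, 9, 7)]
top 131 [(-45, -118, -108, 9), (-30, -112, -72, 97), (-15, -70, -3, 25)]
t 28.8 w 0.206 F 19.7 p [0.58  0.351 0.225]
yaw 85.3 twist -0.01 xyz [ 0.6  -1.18  2.38] (if twist not to half turn eq, flip) t 28.9 w 0.207 p [0.5803 0.3515 0.2251]
```

Call:
servo_tool(moves=[[0.6,0,0,0,0.19],[0,-0.6,0,0,0.19],[0,-0.6,0,0,0.19],[0,0,0,0,0.19],[0,0,0,0,0.19],[0,0,0.5,0,0.19],[0,0,0.5,0,0.19],[0,0,0.5,0,0.19]])

```text
time: 29.57
tcp_pos: [0.5365, 0.3789, 0.1651]
orientation: [[0.083, 0.997, 0.003], [0.997, -0.083, 0.001], [0.001, 0.003, -1.0]]
wrist_force: [1.0, -0.1, 0.3]
gripper_width: 0.204
finger_force: 19.8
```

Call:
servo_tool(moves=[[0,0,0.4,0,0.19],[0,0,0.4,0,0.19],[0,0,0.15,0,0.19],[0,0,0,0,0.19],[0,0,0,0,0.19],[0,0,0,0,0.19],[0,0,0,0,0.19],[0,0,0,0,0.19]])

```text
time: 30.23
tcp_pos: [0.5351, 0.3802, 0.1283]
orientation: [[0.081, 0.997, 0.002], [0.997, -0.081, 0.001], [0.002, 0.002, -1.0]]
wrist_force: [-0.1, 0.3, 0.8]
gripper_width: 0.203
finger_force: 19.8
```

Call:
servo_tool(moves=[[0,0,0.3,0,0.19],[0,0,0,0,0.19],[0,0,0,0,0.4],[0,0,0,0,0.4],[0,0,0,0,0.4],[0,0,0,0,0.4],[0,0,-0.4,0,0.4],[0,0,-0.8,0,0.4]])

```text
time: 30.9
tcp_pos: [0.5317, 0.3768, 0.1585]
orientation: [[0.081, 0.997, -0.008], [0.997, -0.081, -0.006], [-0.007, -0.008, -1.0]]
wrist_force: [0.9, 0.6, -0.9]
gripper_width: 0.402
finger_force: 0.0
```

Call:
servo_tool(moves=[[0,0,-0.9,0,0.4],[0,0,-0.9,0,0.4],[-0.9,0,0,0,0.4],[-0.9,0,0,0,0.4],[-0.9,0,0,0,0.4],[-0.9,0,0,0,0.4],[-0.9,0,0,0,0.4],[-0.9,0,0,0,0.4]])

```text
time: 31.57
tcp_pos: [0.5166, 0.1627, 0.2353]
orientation: [[0.08, 0.997, 0.001], [0.997, -0.08, 0.0], [0.0, 0.001, -1.0]]
wrist_force: [-0.2, -0.6, 0.9]
gripper_width: 0.402
finger_force: 0.0
```

Call:
servo_tool(moves=[[-0.9,0,0,0,0.4],[-0.9,0,0,0,0.4],[-0.9,0,0,0,0.4],[-0.9,0,0,0,0.4],[-0.9,0,0,0,0.4],[-0.9,0,0,0,0.4],[-0.9,0,0,0,0.4],[0,0,0,0,0.4]])

```text
time: 32.23
tcp_pos: [0.4952, -0.097, 0.2351]
orientation: [[0.094, 0.996, -0.0], [0.996, -0.094, -0.005], [-0.005, 0.0, -1.0]]
wrist_force: [-0.8, -1.6, -1.1]
gripper_width: 0.399
finger_force: 0.0
```

```bash
python3 -c "
from h import *
comps((105,200,300,330))
comps((300,200,460,330))
cv2.imwrite('pics/t3.png',cv2.resize(np.load('i_top.npy')[215:320,105:460,::-1],None,fx=2.2,fy=2.2,interpolation=cv2.INTER_CUBIC))
go(.470,-.111,.05)"
```

```text
[133. 268.] 1953 z 0.12 [535.4 388.7] [17.9 27.6] 86.3
[229. 255.] 506 z 0.088 [535.6 141.6] [48.1 48.9] 55.2
[424. 202.] 151 z 0.034 [ 687.8 -327.1] [11.5 70.1] 90.5
[365. 270.] 8841 z 0.652 [399.7 -82.8] [42.9 65.8] 92.3
yaw 85.1 twist 0.0 xyz [-0.6  -0.61  4.63] (if twist not to half turn eq, flip) t 32.3 w 0.4 p [ 0.4963 -0.0891  0.2351]
```

View pics/t3.png

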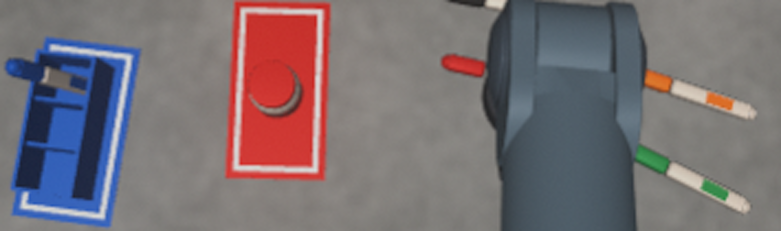

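Blue now stands in the far cell, and the red cap is where it was at the start. Red is next.

Call:
servo_tool(moves=[[0,0,0,0.96,0.45],[0.56,0.9,0,0,0.45],[0.56,0.9,0,0,0.45],[0,0,0.9,0,0.45],[0,0,0.9,0,0.45],[0,0,0.9,0,0.45],[0,0,0.9,0,0.45],[0,0,0.7,0,0.45]])

```text
time: 33.0
tcp_pos: [0.5729, -0.0531, 0.0604]
orientation: [[0.172, 0.985, -0.002], [0.985, -0.172, 0.002], [0.002, -0.002, -1.0]]
wrist_force: [0.5, -0.1, -0.7]
gripper_width: 0.451
finger_force: 0.0
```

Call:
servo_tool(moves=[[0,0,0,0,0.45],[0,0,0,0,0.45],[0,0,0,0,0.45],[0,0,0,0,0.45],[0,0,0,0,0.45],[0,0,0,0,0.45],[0,0,0,0,0.45],[0,0,0,0,0.45]])

```text
time: 33.67
tcp_pos: [0.5744, -0.0562, 0.0638]
orientation: [[0.176, 0.984, 0.001], [0.984, -0.176, -0.0], [-0.0, 0.001, -1.0]]
wrist_force: [-1.2, -0.2, 0.9]
gripper_width: 0.451
finger_force: 0.0
```

```bash
python3 -c "
from h import *
go(.5752,-.0577,.007,79.6)"
```

```text
yaw 79.8 twist 0.04 xyz [-0.03  0.03  1.42] (if twist not to half turn eq, flip) t 33.7 w 0.451 p [ 0.5744 -0.0562  0.0638]
```

Call:
servo_tool(moves=[[0,0,0.6,0.04,0.45],[0,0,0.6,0,0.45],[0,0,0.22,0,0.45],[0,0,0,0,0.45],[0,0,0,0,0.2],[0,0,0,0,0.2],[0,0,0,0,0.2],[0,0,0,0,0.2]])

```text
time: 34.33
tcp_pos: [0.5751, -0.0561, 0.0074]
orientation: [[0.18, 0.984, 0.002], [0.984, -0.18, -0.0], [0.0, 0.002, -1.0]]
wrist_force: [-0.3, 0.1, -1.6]
gripper_width: 0.201
finger_force: 17.9
```

Call:
servo_tool(moves=[[0,0,0,0,0.2],[0,0,-0.3,0,0.2],[0,0,-0.6,0,0.2],[0,0,-0.8,0,0.2],[0,0,-0.7,0,0.2],[0,0,0,0,0.2],[0,0,0,0,0.21],[0,0,0,0,0.21]])

```text
time: 35.0
tcp_pos: [0.5737, -0.0562, 0.1026]
orientation: [[0.18, 0.984, 0.0], [0.984, -0.18, -0.0], [-0.0, 0.0, -1.0]]
wrist_force: [-1.7, 1.4, -0.6]
gripper_width: 0.209
finger_force: 1.9
```

Call:
servo_tool(moves=[[0,0,0,0,0.2103],[0,0,0,0,0.2103],[0,0,0,0,0.2103],[0,0,0,0,0.2103],[0,0,0,0,0.2105],[0,0,0,0,0.2105],[0,0,0,0,0.2105],[0,0,0,0,0.2105]])

```text
time: 35.67
tcp_pos: [0.5741, -0.0557, 0.1022]
orientation: [[0.18, 0.984, 0.0], [0.984, -0.18, 0.0], [0.0, 0.0, -1.0]]
wrist_force: [-0.7, 0.9, 2.6]
gripper_width: 0.21
finger_force: 3.4
```

```bash
python3 -c "
from h import *
hang()"
```

```text
side 352 [(-45, -108, -97, 6), (-30, -107, -70, 42), (-15, -90, 14, 76), (0, -60, 27, 102), (15, -28, 22, 97), (30, -6, 11, 29)]
top 2 [(30, -2, 5, 2)]
t 35.7 w 0.21 F 3.4 p [ 0.574 -0.056  0.102]
```

Call:
servo_tool(moves=[[0,0,-0.2,0,0.2105],[0,0,-0.2,0,0.2105],[0,0,-0.25,0,0.2105],[0,0,-0.25,0,0.2106],[0,0,0,0,0.2106],[0,0,0,0,0.2],[0,0,0,0,0.19],[0,0,-0.7,0,0.19]])

```text
time: 36.43
tcp_pos: [0.5685, -0.0562, 0.1602]
orientation: [[0.18, 0.984, -0.013], [0.984, -0.18, 0.001], [-0.001, -0.013, -1.0]]
wrist_force: [-0.8, 0.6, -2.0]
gripper_width: 0.202
finger_force: 19.9
```

Call:
servo_tool(moves=[[0,0,-0.9,-0.5,0.19],[0,0,-0.8,-0.5,0.19],[0,-1,0,0,0.19],[0,-1,0,0,0.19],[0,-1,0,0,0.19],[0.9,0,0,0,0.19],[0.9,0,0,0,0.19],[0.9,0,0,0,0.19]])

```text
time: 37.1
tcp_pos: [0.4614, 0.061, 0.2334]
orientation: [[0.084, 0.996, -0.001], [0.996, -0.084, -0.002], [-0.002, -0.001, -1.0]]
wrist_force: [0.9, -0.4, 0.8]
gripper_width: 0.207
finger_force: 20.0
```

Call:
servo_tool(moves=[[0.9,0,0,0,0.19],[0.9,0,0,0,0.19],[0.9,0,0,0,0.19],[0.9,0,0,0,0.19],[0.9,0,0,0,0.19],[0.9,0,0,0,0.19],[0.9,0,0,0,0.19],[0.8,0,0,0,0.19]])

```text
time: 37.77
tcp_pos: [0.4853, 0.3464, 0.2333]
orientation: [[0.08, 0.997, -0.001], [0.997, -0.08, -0.0], [-0.0, -0.001, -1.0]]
wrist_force: [0.4, -0.5, -0.8]
gripper_width: 0.207
finger_force: 20.0
```

Call:
servo_tool(moves=[[0,0,0,0,0.19],[0,0,0,0,0.19],[0,0,0,0,0.19],[0,0,0,0,0.19],[0,0,0,0,0.19],[0,0,0,0,0.19],[0,0,0,0,0.19],[0,0,0,0,0.19]])

```text
time: 38.43
tcp_pos: [0.4863, 0.3436, 0.2343]
orientation: [[0.082, 0.997, 0.0], [0.997, -0.082, -0.0], [-0.0, 0.0, -1.0]]
wrist_force: [0.3, -0.5, -0.4]
gripper_width: 0.205
finger_force: 20.0
```

```bash
python3 -c "
from h import *
hang();go(.487,.383,.117,85.4)"
```

```text
side 703 [(-30, -115, -107, 2), (-15, -121, 5, 107), (0, -102, 26, 278), (15, -48, 19, 284), (30, -4, 11, 32)]
top 274 [(-30, -120, -99, 34), (-15, -100, 12, 156), (0, -52, -12, 84)]
t 38.4 w 0.205 F 20.0 p [0.486 0.344 0.234]
yaw 85.3 twist -0.01 xyz [ 0.97 -0.06  2.93] (if twist not to half turn eq, flip) t 38.5 w 0.205 p [0.4862 0.344  0.2342]
```

Call:
servo_tool(moves=[[0.85,-0.05,0,0,0.19],[0,0,0,0,0.19],[0,0,0.5,0,0.19],[0,0,0.5,0,0.19],[0,0,0.5,0,0.19],[0,0,0.5,0,0.19],[0,0,0.5,0,0.19],[0,0,0.4,0,0.19]])

```text
time: 39.2
tcp_pos: [0.4862, 0.3783, 0.1165]
orientation: [[0.08, 0.997, -0.001], [0.997, -0.08, -0.0], [-0.0, -0.001, -1.0]]
wrist_force: [-0.5, -0.0, 0.3]
gripper_width: 0.203
finger_force: 20.0
```

Call:
servo_tool(moves=[[0,0,0,0,0.19],[0,0,0,0,0.19],[0,0,0,0,0.19],[0,0,0,0,0.38],[0,0,0,0,0.38],[0,0,0,0,0.38],[0,0,-0.4,0,0.38],[0,0,-0.8,0,0.38]])

```text
time: 39.87
tcp_pos: [0.4844, 0.3755, 0.1625]
orientation: [[0.081, 0.997, -0.007], [0.997, -0.081, -0.006], [-0.006, -0.007, -1.0]]
wrist_force: [0.2, -1.0, -0.4]
gripper_width: 0.377
finger_force: 0.0
```

Call:
servo_tool(moves=[[0,0,-0.9,0,0.4],[0,0,-0.9,0,0.4],[-0.9,0,0,0,0.4],[-0.9,0,0,0,0.4],[-0.9,0,0,0,0.4],[-0.9,0,0,0,0.4],[-0.9,0,0,0,0.4],[0,0,0,0,0.4]])

```text
time: 40.53
tcp_pos: [0.4729, 0.1892, 0.2375]
orientation: [[0.093, 0.996, -0.001], [0.996, -0.093, -0.008], [-0.008, 0.0, -1.0]]
wrist_force: [0.1, -1.2, -0.7]
gripper_width: 0.4
finger_force: 0.0
```

```bash
python3 -c "
from h import *
comps((105,200,460,330))
go(.4827,-.260,.06,66)
go(.5694,-.2664,.06,73.1)"
```

```text
[423. 202.] 147 z 0.033 [ 687.5 -328.5] [12.4 67.6] 91.1
[335. 216.] 449 z 0.022 [ 647.  -111.7] [ 19.3 147.2] 81.4
[166. 275.] 8634 z 0.656 [389.6 120.6] [39.  72.6] 92.3
[229. 255.] 510 z 0.088 [535.8 141.7] [48.1 48.5] 147.1
[419. 257.] 469 z 0.023 [ 553.5 -319. ] [ 19.5 148. ] 72.9
[417. 295.] 487 z 0.022 [ 459.5 -312.7] [ 19.1 149. ] 65.4
yaw 84.9 twist 3.29 xyz [-10.26   4.83   4.45] (if twist not to half turn eq, flip) t 40.6 w 0.402 p [0.4729 0.1934 0.238 ]
yaw 84.9 twist 2.05 xyz [-10.3    5.65   4.45] (if twist not to half turn eq, flip) t 40.6 w 0.402 p [0.4729 0.1934 0.238 ]
```

Call:
servo_tool(moves=[[0,0,0,0.85,0.45],[0,0,0,0.85,0.45],[0,0,0,0.85,0.45],[0,0,0,0.8,0.45],[-0.86,0.4,0,0,0.45],[-0.86,0.4,0,0,0.45],[-0.86,0.4,0,0,0.45],[-0.86,0.4,0,0,0.45]])

```text
time: 41.25
tcp_pos: [0.4755, 0.0478, 0.2388]
orientation: [[0.401, 0.916, 0.002], [0.916, -0.401, 0.001], [0.001, 0.001, -1.0]]
wrist_force: [0.9, -0.1, 0.1]
gripper_width: 0.453
finger_force: 0.0
```

Call:
servo_tool(moves=[[-0.86,0.4,0,0,0.45],[-0.86,0.4,0,0,0.45],[-0.86,0.4,0,0,0.45],[-0.86,0.4,0,0,0.45],[-0.86,0.4,0,0,0.45],[-0.86,0.4,0,0,0.45],[-0.86,0.4,0,0,0.45],[-0.86,0.4,0,0,0.45]])

```text
time: 41.92
tcp_pos: [0.4823, -0.2566, 0.2387]
orientation: [[0.402, 0.916, 0.002], [0.916, -0.402, -0.0], [0.001, 0.001, -1.0]]
wrist_force: [1.0, 0.1, 0.9]
gripper_width: 0.456
finger_force: 0.0
```

Call:
servo_tool(moves=[[0,0,0.9,0,0.45],[0,0,0.9,0,0.45],[0,0,0.9,0,0.45],[0,0,0.9,0,0.45],[0,0,0.6,0,0.45],[0,0,0,0,0.45],[0,0,0,0,0.45],[0,0,0,0,0.45]])

```text
time: 42.58
tcp_pos: [0.4833, -0.256, 0.0718]
orientation: [[0.403, 0.915, 0.003], [0.915, -0.403, -0.001], [0.001, 0.003, -1.0]]
wrist_force: [1.1, -0.4, 0.2]
gripper_width: 0.45
finger_force: 0.0
```

```bash
python3 -c "
from h import *
go(.4823,-.2627,.007,65.6)"
```

```text
yaw 66.2 twist 0.11 xyz [-0.16  0.05  1.62] (if twist not to half turn eq, flip) t 42.6 w 0.45 p [ 0.4833 -0.256   0.0718]
```

Call:
servo_tool(moves=[[-0.16,0.05,0.6,0.1,0.45],[0,0,0.6,0,0.45],[0,0,0.42,0,0.45],[0,0,0,0,0.45],[0,0,0,0,0.2],[0,0,0,0,0.2],[0,0,0,0,0.2],[0,0,0,0,0.2]])

```text
time: 43.25
tcp_pos: [0.4826, -0.2637, 0.0078]
orientation: [[0.413, 0.911, 0.005], [0.911, -0.413, -0.002], [-0.0, 0.005, -1.0]]
wrist_force: [-0.5, 0.3, 5.0]
gripper_width: 0.206
finger_force: 18.2
```

Call:
servo_tool(moves=[[0,0,0,0,0.2],[0,0,-0.3,0,0.2],[0,0,-0.6,0,0.2],[0,0,-0.8,0,0.2],[0,0,-0.7,0,0.2],[0,0,0,0,0.2],[0,0,0,0,0.21],[0,0,0,0,0.21]])

```text
time: 43.92
tcp_pos: [0.4797, -0.2627, 0.1014]
orientation: [[0.413, 0.911, -0.0], [0.911, -0.413, -0.0], [-0.0, -0.0, -1.0]]
wrist_force: [-0.5, 0.3, -0.9]
gripper_width: 0.209
finger_force: 1.8
```

Call:
servo_tool(moves=[[0,0,0,0,0.2103],[0,0,0,0,0.2103],[0,0,0,0,0.2103],[0,0,0,0,0.2103],[0,0,0,0,0.2105],[0,0,0,0,0.2105],[0,0,0,0,0.2105],[0,0,0,0,0.2105]])

```text
time: 44.58
tcp_pos: [0.4803, -0.2627, 0.1012]
orientation: [[0.413, 0.911, -0.0], [0.911, -0.413, 0.0], [0.0, -0.0, -1.0]]
wrist_force: [-0.1, 1.0, 0.6]
gripper_width: 0.206
finger_force: 2.8
```

```bash
python3 -c "
from h import *
hang()"
```

```text
side 342 [(-45, -107, -97, 5), (-30, -106, -74, 35), (-15, -91, 16, 74), (0, -61, 24, 106), (15, -32, 25, 85), (30, -7, 12, 37)]
top 79 [(15, -15, 15, 49), (30, 4, 17, 30)]
t 44.6 w 0.206 F 2.8 p [ 0.48  -0.263  0.101]
```

Call:
servo_tool(moves=[[0,0,-0.2,0,0.2105],[0,0,-0.2,0,0.2105],[0,0,-0.25,0,0.2105],[0,0,-0.25,0,0.2106],[0,0,0,0,0.2106],[0,0,0,0,0.2],[0,0,0,0,0.19],[0,0,-0.7,0,0.19]])

```text
time: 45.35
tcp_pos: [0.4753, -0.2607, 0.1596]
orientation: [[0.413, 0.911, -0.012], [0.911, -0.413, 0.006], [0.001, -0.013, -1.0]]
wrist_force: [-0.7, 0.3, -2.0]
gripper_width: 0.206
finger_force: 20.1
```

Call:
servo_tool(moves=[[0,0,-0.9,-0.86,0.19],[0,0,-0.8,-0.86,0.19],[0,0,0,-0.86,0.19],[0,0,0,-0.86,0.19],[0,-0.76,0,0,0.19],[0,-0.76,0,0,0.19],[0,-0.76,0,0,0.19],[0.89,0,0,0,0.19]])

```text
time: 46.02
tcp_pos: [0.3844, -0.2268, 0.2316]
orientation: [[0.097, 0.995, -0.007], [0.995, -0.097, -0.002], [-0.003, -0.007, -1.0]]
wrist_force: [-0.3, -0.1, -0.6]
gripper_width: 0.204
finger_force: 20.1
```

Call:
servo_tool(moves=[[0.89,0,0,0,0.19],[0.89,0,0,0,0.19],[0.89,0,0,0,0.19],[0.89,0,0,0,0.19],[0.89,0,0,0,0.19],[0.89,0,0,0,0.19],[0.89,0,0,0,0.19],[0.89,0,0,0,0.19]])

```text
time: 46.68
tcp_pos: [0.4149, 0.0655, 0.2329]
orientation: [[0.082, 0.997, -0.0], [0.997, -0.082, -0.001], [-0.001, -0.0, -1.0]]
wrist_force: [0.6, 0.0, -0.8]
gripper_width: 0.203
finger_force: 20.1
```

Call:
servo_tool(moves=[[0.89,0,0,0,0.19],[0.89,0,0,0,0.19],[0.89,0,0,0,0.19],[0.89,0,0,0,0.19],[0.89,0,0,0,0.19],[0.89,0,0,0,0.19],[0.89,0,0,0,0.19],[0.89,0,0,0,0.19]])

```text
time: 47.35
tcp_pos: [0.4387, 0.3488, 0.2324]
orientation: [[0.082, 0.997, -0.001], [0.997, -0.083, -0.001], [-0.001, -0.001, -1.0]]
wrist_force: [-0.8, 0.7, -0.3]
gripper_width: 0.204
finger_force: 20.1
```

Call:
servo_tool(moves=[[0,0,0,0,0.19],[0,0,0,0,0.19],[0,0,0,0,0.19],[0,0,0,0,0.19],[0,0,0,0,0.19],[0,0,0,0,0.19],[0,0,0,0,0.19],[0,0,0,0,0.19]])

```text
time: 48.02
tcp_pos: [0.4393, 0.347, 0.2335]
orientation: [[0.083, 0.997, 0.001], [0.997, -0.083, -0.0], [-0.0, 0.001, -1.0]]
wrist_force: [0.2, -0.2, 0.3]
gripper_width: 0.201
finger_force: 20.1
```

```bash
python3 -c "
from h import *
hang();go(.439,.384,.117,85.4)"
```

```text
side 748 [(-15, -122, 22, 81), (0, -112, 26, 288), (15, -59, 19, 331), (30, -4, 13, 48)]
top 270 [(-30, -121, -114, 4), (-15, -114, 20, 167), (0, -58, -18, 99)]
t 48.0 w 0.201 F 20.1 p [0.439 0.347 0.233]
yaw 85.3 twist -0.02 xyz [ 0.91 -0.08  2.91] (if twist not to half turn eq, flip) t 48.1 w 0.202 p [0.4391 0.3474 0.2335]
```

Call:
servo_tool(moves=[[0.8,-0.05,0,0,0.19],[0,0,0,0,0.19],[0,0,0.5,0,0.19],[0,0,0.5,0,0.19],[0,0,0.5,0,0.19],[0,0,0.5,0,0.19],[0,0,0.5,0,0.19],[0,0,0.4,0,0.19]])

```text
time: 48.78
tcp_pos: [0.4391, 0.3795, 0.1158]
orientation: [[0.082, 0.997, -0.001], [0.997, -0.082, -0.001], [-0.001, -0.001, -1.0]]
wrist_force: [-0.5, -0.7, -0.1]
gripper_width: 0.201
finger_force: 20.1
```

Call:
servo_tool(moves=[[0,0,0,0,0.19],[0,0,0,0,0.19],[0,0,0,0,0.19],[0,0,0,0,0.38],[0,0,0,0,0.38],[0,0,0,0,0.38],[0,0,-0.4,0,0.38],[0,0,-0.8,0,0.38]])

```text
time: 49.45
tcp_pos: [0.4375, 0.3769, 0.1621]
orientation: [[0.082, 0.997, -0.007], [0.997, -0.082, -0.006], [-0.006, -0.006, -1.0]]
wrist_force: [-0.0, 0.8, -0.1]
gripper_width: 0.384
finger_force: 0.0
```

Call:
servo_tool(moves=[[0,0,-0.9,0,0.4],[0,0,-0.9,0,0.4],[-0.9,0,0,0,0.4],[-0.9,0,0,0,0.4],[-0.9,0,0,0,0.4],[-0.9,0,0,0,0.4],[-0.9,0,0,0,0.4],[0,0,0,0,0.4]])

```text
time: 50.12
tcp_pos: [0.4251, 0.1913, 0.2364]
orientation: [[0.093, 0.996, -0.001], [0.996, -0.093, -0.008], [-0.008, -0.0, -1.0]]
wrist_force: [-1.4, -0.8, 0.1]
gripper_width: 0.402
finger_force: 0.0
```

Call:
servo_tool(moves=[[-0.9,0,0,0,0.4],[-0.9,0,0,0,0.4],[0,0.9,0,0,0.4],[0,0,0,0,0.4],[0,0,0,0,0.4],[0,0,0,0,0.4],[0,0,0,0,0.4],[0,0,0,0,0.4]])

```text
time: 50.78
tcp_pos: [0.4546, 0.127, 0.2379]
orientation: [[0.08, 0.997, 0.001], [0.997, -0.08, -0.0], [-0.0, 0.001, -1.0]]
wrist_force: [-0.6, 0.0, 0.1]
gripper_width: 0.4
finger_force: 0.0
```

```bash
python3 -c "
from h import *
comps((105,200,460,330))
cv2.imwrite('pics/t4.png',cv2.resize(np.load('i_top.npy')[215:320,105:265,::-1],None,fx=5,fy=5,interpolation=cv2.INTER_CUBIC))
go(.5694,-.2664,.06,73)"
```

```text
[424. 202.] 150 z 0.033 [ 688.5 -326.1] [10.3 73.2] 90.1
[335. 216.] 449 z 0.022 [ 646.8 -111.7] [ 19.9 147.2] 81.8
[210. 283.] 6287 z 0.644 [391.2  86.8] [39.8 65.9] 92.3
[131. 270.] 2344 z 0.14 [489.2 393.3] [ 21.6 111.2] 178.2
[419. 257.] 472 z 0.022 [ 553.6 -318.4] [ 19.6 146.9] 73.0
yaw 85.4 twist 2.17 xyz [-8.56  5.62  4.44] (if twist not to half turn eq, flip) t 50.8 w 0.4 p [0.4546 0.1268 0.2378]
```

View pics/t4.png

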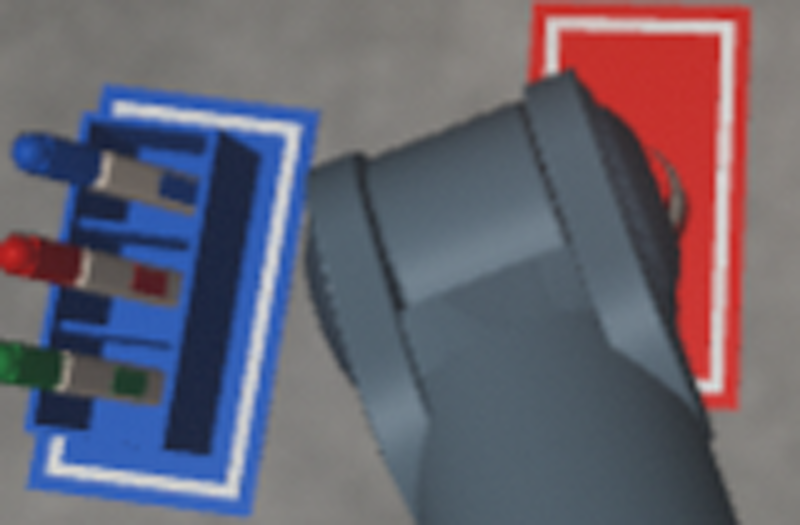

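```bash
python3 -c "
from h import *
a=np.radians(-4.6);c=np.array([.4855,.363]);R=np.array([[np.cos(a),np.sin(a)],[-np.sin(a),np.cos(a)]])
for n,x,y in (('blue',193,195),('red',175,288),('green',158,383)):
  print(n,np.round(R@(px('top',105+x/5,215+y/5,.015)[:2]-c)*1000))
for n,x,y in (('blue',25,155),('red',12,255),('green',0,360)):
  print(n,np.round(R@(px('top',105+x/5,215+y/5,.14)[:2]-c)*1000))
"
```

```text
blue [48. -5.]
red [ 2. -4.]
green [-44.  -4.]
blue [44. 38.]
red [-0. 36.]
green [-46.  32.]
```

Call:
servo_tool(moves=[[0,0,0,0.75,0.45],[0,0,0,0.75,0.45],[0,0,0,0.67,0.45],[0,0.95,0,0,0.45],[0,0.95,0,0,0.45],[0,0.95,0,0,0.45],[0,0.95,0,0,0.45],[0,0.95,0,0,0.45]])

```text
time: 51.5
tcp_pos: [0.638, 0.0695, 0.2374]
orientation: [[0.294, 0.956, 0.0], [0.956, -0.294, -0.0], [-0.0, 0.0, -1.0]]
wrist_force: [0.7, 1.3, 0.6]
gripper_width: 0.448
finger_force: 0.0
```

Call:
servo_tool(moves=[[0,0.87,0,0,0.45],[-0.95,0,0,0,0.45],[-0.95,0,0,0,0.45],[-0.95,0,0,0,0.45],[-0.95,0,0,0,0.45],[-0.95,0,0,0,0.45],[-0.95,0,0,0,0.45],[-0.95,0,0,0,0.45]])

```text
time: 52.17
tcp_pos: [0.5908, -0.1958, 0.2377]
orientation: [[0.294, 0.956, 0.001], [0.956, -0.294, -0.0], [-0.0, 0.001, -1.0]]
wrist_force: [0.6, 0.5, 0.4]
gripper_width: 0.45
finger_force: 0.0
```

Call:
servo_tool(moves=[[-0.95,0,0,0,0.45],[-0.95,0,0,0,0.45],[0,0,0.9,0,0.45],[0,0,0.9,0,0.45],[0,0,0.9,0,0.45],[0,0,0.9,0,0.45],[0,0,0.6,0,0.45],[0,0,0,0,0.45]])

```text
time: 52.83
tcp_pos: [0.5638, -0.2651, 0.0629]
orientation: [[0.294, 0.956, -0.011], [0.956, -0.294, 0.005], [0.002, -0.012, -1.0]]
wrist_force: [-0.6, -0.5, 0.7]
gripper_width: 0.448
finger_force: 0.0
```

```bash
python3 -c "
from h import *
go(.5696,-.2660,.007,73)"
```

```text
yaw 72.9 twist -0.01 xyz [0.02 0.15 1.4 ] (if twist not to half turn eq, flip) t 52.8 w 0.448 p [ 0.5638 -0.2651  0.0629]
```

Call:
servo_tool(moves=[[0,0.05,0.6,0,0.45],[0,0,0.6,0,0.45],[0,0,0.25,0,0.45],[0,0,0,0,0.45],[0,0,0,0,0.2],[0,0,0,0,0.2],[0,0,0,0,0.2],[0,0,0,0,0.2]])

```text
time: 53.5
tcp_pos: [0.5724, -0.2684, 0.0133]
orientation: [[0.295, 0.956, 0.003], [0.956, -0.295, -0.001], [-0.0, 0.003, -1.0]]
wrist_force: [-0.6, -0.2, 2.7]
gripper_width: 0.204
finger_force: 14.7
```

Call:
servo_tool(moves=[[0,0,0,0,0.2],[0,0,-0.3,0,0.2],[0,0,-0.6,0,0.2],[0,0,-0.8,0,0.2],[0,0,-0.7,0,0.2],[0,0,0,0,0.2],[0,0,0,0,0.21],[0,0,0,0,0.21]])

```text
time: 54.17
tcp_pos: [0.5702, -0.268, 0.1075]
orientation: [[0.295, 0.956, -0.001], [0.956, -0.295, -0.0], [-0.001, -0.0, -1.0]]
wrist_force: [-0.4, -0.2, -1.2]
gripper_width: 0.213
finger_force: 1.3
```

Call:
servo_tool(moves=[[0,0,0,0,0.2103],[0,0,0,0,0.2103],[0,0,0,0,0.2103],[0,0,0,0,0.2103],[0,0,0,0,0.2105],[0,0,0,0,0.2105],[0,0,0,0,0.2105],[0,0,0,0,0.2105]])

```text
time: 54.83
tcp_pos: [0.5709, -0.2679, 0.1073]
orientation: [[0.294, 0.956, 0.0], [0.956, -0.294, 0.0], [0.0, -0.0, -1.0]]
wrist_force: [0.6, 0.3, 0.3]
gripper_width: 0.208
finger_force: 0.0
```

```bash
python3 -c "
from h import *
hang()"
```

```text
side 308 [(-30, -114, -114, 1), (-15, -113, 16, 30), (0, -110, 26, 81), (15, -111, 27, 57), (30, -113, -106, 22), (45, -111, -105, 20), (60, -112, -106, 19), (75, -114, -107, 21), (90, -111, -106, 23), (105, -112, -107, 22), (120, -113, -108, 12)]
top 402 [(-15, -111, -103, 14), (0, -113, -104, 43), (15, -112, 0, 54), (30, -113, -104, 45), (45, -111, -104, 45), (60, -112, -103, 46), (75, -113, -104, 42), (90, -112, -103, 46), (105, -113, -104, 44), (120, -113, -106, 23)]
t 54.8 w 0.208 F 0.0 p [ 0.571 -0.268  0.107]
```

The orange marker slipped because I gripped it slightly high, and it now lies flat under the tool. I'll back off and measure it again.

Call:
servo_tool(moves=[[0,0,-0.9,0,0.45],[-0.9,0,0,0,0.45],[-0.9,0,0,0,0.45],[-0.9,0,0,0,0.45],[-0.9,0,0,0,0.45],[0,0,0,0,0.45],[0,0,0,0,0.45],[0,0,0,0,0.45]])

```text
time: 55.6
tcp_pos: [0.5284, -0.4052, 0.1431]
orientation: [[0.295, 0.955, 0.0], [0.955, -0.295, 0.001], [0.001, -0.0, -1.0]]
wrist_force: [1.1, -0.2, -0.4]
gripper_width: 0.452
finger_force: 0.0
```

```bash
python3 -c "
from h import *
comps((300,200,470,330))
cv2.imwrite('pics/t5.png',cv2.resize(np.load('i_top.npy')[190:320,300:470,::-1],None,fx=4,fy=4,interpolation=cv2.INTER_CUBIC))
go(.57,-.268,.06)"
```

```text
[424. 202.] 150 z 0.033 [ 687.8 -327.7] [11.5 70.8] 91.1
[335. 216.] 446 z 0.022 [ 647.1 -110.9] [ 19.2 148.7] 81.7
[379. 244.] 463 z 0.022 [ 582.1 -219.8] [ 20.1 147.6] 72.2
yaw 73.0 twist 0.0 xyz [ 3.54 -0.02  2.08] (if twist not to half turn eq, flip) t 55.6 w 0.449 p [ 0.5293 -0.4037  0.1433]
```

View pics/t5.png

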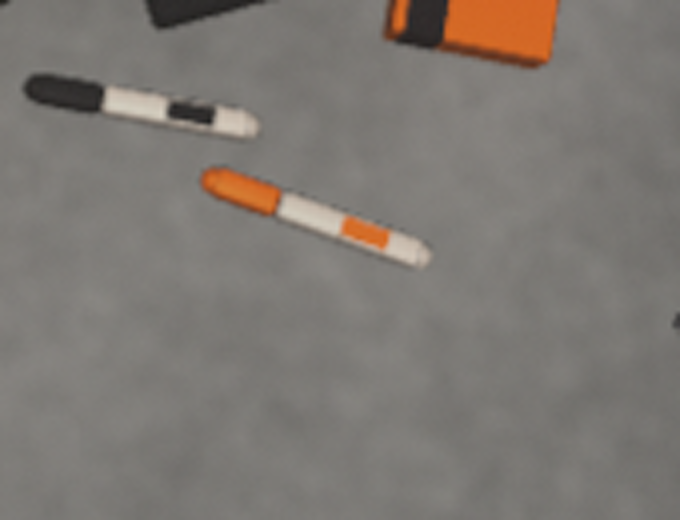

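Call:
servo_tool(moves=[[0.86,0,0,0.1,0.45],[0.86,0,0,0,0.45],[0.86,0,0,0,0.45],[0.8,0,0,0,0.45],[0,0,0.9,0,0.45],[0,0,0.9,0,0.45],[0,0,0,0,0.45],[0,0,0,0,0.45]])

```text
time: 56.32
tcp_pos: [0.5673, -0.2737, 0.0692]
orientation: [[0.301, 0.954, -0.005], [0.954, -0.301, 0.003], [0.001, -0.006, -1.0]]
wrist_force: [-0.2, -0.5, 0.9]
gripper_width: 0.452
finger_force: 0.0
```

```bash
python3 -c "
from h import *
go(.5654,-.2722,.006,72.3)
print(px('top',292.5,180,.028))"
```

```text
yaw 72.5 twist 0.03 xyz [ 0.02 -0.06  1.58] (if twist not to half turn eq, flip) t 56.3 w 0.452 p [ 0.5673 -0.2737  0.0692]
[ 0.7308845  -0.00290483  0.028     ]
```

Call:
servo_tool(moves=[[0,-0.1,0.6,0,0.45],[0,0,0.6,0,0.45],[0,0,0.45,0,0.45],[0,0,0,0,0.45],[0,0,0,0,0.2],[0,0,0,0,0.2],[0,0,0,0,0.2],[0,0,0,0,0.2]])

```text
time: 56.98
tcp_pos: [0.5675, -0.2761, 0.0079]
orientation: [[0.304, 0.953, 0.004], [0.953, -0.304, -0.002], [-0.0, 0.004, -1.0]]
wrist_force: [-1.0, 0.1, 3.5]
gripper_width: 0.203
finger_force: 17.7
```

Call:
servo_tool(moves=[[0,0,0,0,0.2],[0,0,-0.3,0,0.2],[0,0,-0.6,0,0.2],[0,0,-0.8,0,0.2],[0,0,-0.7,0,0.2],[0,0,0,0,0.2],[0,0,0,0,0.209],[0,0,0,0,0.209]])

```text
time: 57.65
tcp_pos: [0.5648, -0.2754, 0.1015]
orientation: [[0.304, 0.953, -0.001], [0.953, -0.304, -0.0], [-0.0, -0.001, -1.0]]
wrist_force: [-0.6, 0.1, -1.9]
gripper_width: 0.212
finger_force: 4.5
```

Call:
servo_tool(moves=[[0,0,0,0,0.21],[0,0,0,0,0.21],[0,0,0,0,0.2102],[0,0,0,0,0.2102],[0,0,0,0,0.2103],[0,0,0,0,0.2103],[0,0,0,0,0.2103],[0,0,0,0,0.2103]])

```text
time: 58.32
tcp_pos: [0.5654, -0.2752, 0.1012]
orientation: [[0.304, 0.953, -0.0], [0.953, -0.304, 0.0], [0.0, -0.0, -1.0]]
wrist_force: [-1.1, -0.5, -0.3]
gripper_width: 0.211
finger_force: 1.1
```

```bash
python3 -c "
from h import *
hang()"
```

```text
side 427 [(-15, -17, 28, 14), (0, -32, 26, 100), (15, -53, 21, 99), (30, -70, -40, 67), (45, -92, -63, 62), (60, -102, -77, 60), (75, -108, -94, 25)]
top 305 [(0, -21, -14, 6), (15, -42, -3, 76), (30, -65, -39, 67), (45, -82, -58, 65), (60, -97, -76, 59), (75, -107, -92, 32)]
t 58.3 w 0.211 F 1.1 p [ 0.565 -0.275  0.101]
```

Call:
servo_tool(moves=[[0,0,-0.15,0,0.2103],[0,0,-0.15,0,0.2103],[0,0,-0.2,0,0.2103],[0,0,-0.2,0,0.2103],[0,0,-0.2,0,0.2103],[0,0,0,0,0.2103],[0,0,0,0,0.2103],[0,0,0,0,0.2103]])

```text
time: 59.08
tcp_pos: [0.5653, -0.2754, 0.1374]
orientation: [[0.304, 0.953, -0.0], [0.953, -0.304, -0.0], [-0.0, -0.0, -1.0]]
wrist_force: [-1.0, 0.4, 0.0]
gripper_width: 0.211
finger_force: 1.1
```

```bash
python3 -c "
from h import *
hang()"
```

```text
side 443 [(-15, -31, 26, 18), (0, -51, 23, 143), (15, -91, 19, 137), (30, -123, -69, 102), (45, -134, -99, 43)]
top 226 [(0, -42, -16, 15), (15, -76, -8, 96), (30, -119, -70, 81), (45, -128, -105, 34)]
t 59.1 w 0.211 F 1.1 p [ 0.565 -0.275  0.137]
```

Call:
servo_tool(moves=[[0,0,0,0,0.2104],[0,0,0,0,0.2104],[0,0,0,0,0.2104],[0,0,0,0,0.2104],[0,0,0,0,0.2],[0,0,0,0,0.19],[0,0,0,0,0.19],[0,0,0,0,0.19]])

```text
time: 59.85
tcp_pos: [0.5654, -0.2754, 0.1373]
orientation: [[0.304, 0.953, 0.0], [0.953, -0.304, 0.0], [0.0, 0.0, -1.0]]
wrist_force: [0.7, 0.7, -0.2]
gripper_width: 0.201
finger_force: 20.8
```

```bash
python3 -c "
from h import *
hang();go(.4835,.340,.234,85.4)"
```

```text
side 436 [(-15, -31, 26, 17), (0, -56, 24, 129), (15, -88, 16, 146), (30, -121, -73, 102), (45, -134, -108, 42)]
top 228 [(0, -49, -13, 15), (15, -76, -7, 105), (30, -109, -69, 75), (45, -127, -105, 33)]
t 59.9 w 0.201 F 20.8 p [ 0.565 -0.275  0.137]
yaw 72.3 twist -2.29 xyz [15.17 -3.27 -2.42] (if twist not to half turn eq, flip) t 60.0 w 0.203 p [ 0.5654 -0.2754  0.1373]
```

Call:
servo_tool(moves=[[0,0,0.25,0,0.19],[0,0,0.25,0,0.19],[0,0,0.05,0,0.2103],[0,0,0,0,0.2103],[0.15,0,0,0,0.2103],[0.2,0,0,0,0.2103],[0.2,0,-0.03,0,0.2103],[0.2,0,-0.03,0,0.2103]])

```text
time: 60.62
tcp_pos: [0.5753, -0.2447, 0.1179]
orientation: [[0.303, 0.953, 0.001], [0.953, -0.303, 0.001], [0.001, 0.0, -1.0]]
wrist_force: [0.1, -0.3, 0.4]
gripper_width: 0.212
finger_force: 3.9
```

```bash
python3 -c "
from h import *
hang()"
```

```text
side 369 [(-15, -74, 21, 32), (0, -103, 20, 239), (15, -123, 26, 98)]
top 89 [(0, -119, -51, 32), (15, -123, -9, 57)]
t 60.6 w 0.212 F 3.9 p [ 0.575 -0.245  0.118]
```

Call:
servo_tool(moves=[[0.15,0,0,0,0.2103],[0.15,0,0,0,0.2103],[0,0,0,0,0.2103],[0,0,0,0,0.2],[0,0,0,0,0.19],[0,0,0,0,0.19],[0,0,-0.5,0,0.19],[0,0,-0.8,0,0.19]])

```text
time: 61.38
tcp_pos: [0.5729, -0.2348, 0.1645]
orientation: [[0.305, 0.952, -0.012], [0.952, -0.305, 0.004], [0.001, -0.013, -1.0]]
wrist_force: [-0.4, -1.0, -0.9]
gripper_width: 0.205
finger_force: 19.8
```

```bash
python3 -c "
from h import *
hang();go(.4845,.345,.235,85.4)"
```

```text
side 403 [(-15, -111, 22, 70), (0, -124, 19, 288), (15, -16, 28, 45)]
top 70 [(-15, -104, -104, 1), (0, -113, -50, 60), (15, -1, 15, 9)]
t 61.4 w 0.205 F 19.8 p [ 0.573 -0.235  0.164]
yaw 72.2 twist -2.3 xyz [14.3  -3.56 -1.53] (if twist not to half turn eq, flip) t 61.5 w 0.206 p [ 0.5805 -0.2365  0.1736]
```

Call:
servo_tool(moves=[[0,0,-0.75,-0.76,0.19],[0,0,-0.78,-0.77,0.19],[0,0,0,-0.77,0.19],[0,-0.9,0,0,0.19],[0,-0.9,0,0,0.19],[0,-0.9,0,0,0.19],[0,-0.85,0,0,0.19],[0,0,0,0,0.19]])

```text
time: 62.15
tcp_pos: [0.4262, -0.224, 0.2267]
orientation: [[0.084, 0.996, -0.015], [0.996, -0.084, 0.001], [-0.0, -0.015, -1.0]]
wrist_force: [-1.0, 0.3, -1.2]
gripper_width: 0.21
finger_force: 19.9
```

Call:
servo_tool(moves=[[0.89,0,0,0,0.19],[0.89,0,0,0,0.19],[0.89,0,0,0,0.19],[0.89,0,0,0,0.19],[0.89,0,0,0,0.19],[0.89,0,0,0,0.19],[0.89,0,0,0,0.19],[0.89,0,0,0,0.19]])

```text
time: 62.82
tcp_pos: [0.4579, 0.0605, 0.23]
orientation: [[0.08, 0.997, -0.002], [0.997, -0.08, -0.001], [-0.001, -0.002, -1.0]]
wrist_force: [1.3, -0.2, -0.6]
gripper_width: 0.206
finger_force: 19.9
```

Call:
servo_tool(moves=[[0.89,0,0,0,0.19],[0.89,0,0,0,0.19],[0.89,0,0,0,0.19],[0.89,0,0,0,0.19],[0.89,0,0,0,0.19],[0.8,0,0,0,0.19],[0.6,0,0,0,0.19],[0,0,0,0,0.19]])

```text
time: 63.48
tcp_pos: [0.4751, 0.2993, 0.2303]
orientation: [[0.071, 0.997, -0.003], [0.997, -0.071, 0.005], [0.005, -0.003, -1.0]]
wrist_force: [-0.1, 0.7, -0.5]
gripper_width: 0.202
finger_force: 20.0
```

Call:
servo_tool(moves=[[0,0,0,0,0.19],[0,0,0,0,0.19],[0,0,0,0,0.19],[0,0,0,0,0.19],[0,0,0,0,0.19],[0,0,0,0,0.19],[0,0,0,0,0.19],[0,0,0,0,0.19]])

```text
time: 64.15
tcp_pos: [0.4777, 0.2926, 0.231]
orientation: [[0.079, 0.997, 0.0], [0.997, -0.079, -0.0], [-0.0, 0.0, -1.0]]
wrist_force: [-0.1, 0.1, -0.2]
gripper_width: 0.204
finger_force: 20.0
```

```bash
python3 -c "
from h import *
hang();go(.4841,.346,.12,85.4)"
```

```text
side 922 [(-15, -117, 13, 100), (0, -121, 22, 490), (15, -15, 29, 91), (45, -160, -159, 7), (90, -157, -115, 43), (105, -158, -102, 182), (120, -115, -105, 9)]
top 76 [(-30, -8, 0, 5), (-15, -119, 7, 71)]
t 64.2 w 0.204 F 20.0 p [0.478 0.293 0.231]
yaw 85.5 twist 0.01 xyz [1.34 0.06 2.78] (if twist not to half turn eq, flip) t 64.2 w 0.207 p [0.4776 0.2929 0.231 ]
```

Call:
servo_tool(moves=[[0.7,0.06,0,0,0.19],[0.7,0,0,0,0.19],[0,0,0,0,0.19],[0,0,0,0,0.19],[0,0,0.5,0,0.19],[0,0,0.5,0,0.19],[0,0,0.5,0,0.19],[0,0,0,0,0.19]])

```text
time: 64.92
tcp_pos: [0.4832, 0.3465, 0.1674]
orientation: [[0.08, 0.997, -0.004], [0.997, -0.08, -0.003], [-0.003, -0.004, -1.0]]
wrist_force: [-0.0, -0.4, -1.3]
gripper_width: 0.203
finger_force: 20.7
```

Call:
servo_tool(moves=[[0,0,0.4,0,0.19],[0,0,0.4,0,0.19],[0,0,0.4,0,0.19],[0,0,0,0,0.19],[0,0,0,0,0.19],[0,0,0,0,0.19],[0,0,0,0,0.19],[0,0,0,0,0.19]])

```text
time: 65.58
tcp_pos: [0.484, 0.3487, 0.123]
orientation: [[0.079, 0.997, -0.0], [0.997, -0.079, 0.0], [0.0, -0.0, -1.0]]
wrist_force: [-0.6, 1.1, -1.2]
gripper_width: 0.201
finger_force: 21.2
```

Call:
servo_tool(moves=[[0,0,0.15,0,0.19],[0,0,0,0,0.19],[0,0,0,0,0.38],[0,0,0,0,0.38],[0,0,0,0,0.38],[0,0,-0.4,0,0.38],[0,0,-0.8,0,0.38],[0,0,-0.9,0,0.38]])

```text
time: 66.25
tcp_pos: [0.4829, 0.3466, 0.2]
orientation: [[0.079, 0.997, -0.005], [0.997, -0.079, -0.004], [-0.004, -0.005, -1.0]]
wrist_force: [1.1, 0.7, 0.9]
gripper_width: 0.376
finger_force: 0.0
```

Call:
servo_tool(moves=[[0,0,-0.8,0,0.4],[0,0,0,0,0.4],[-0.9,0,0,0,0.4],[-0.9,0,0,0,0.4],[-0.9,0,0,0,0.4],[-0.9,0,0,0,0.4],[-0.9,0,0,0,0.4],[-0.9,0,0,0,0.4]])

```text
time: 66.92
tcp_pos: [0.4666, 0.1315, 0.2331]
orientation: [[0.078, 0.997, -0.0], [0.997, -0.078, -0.001], [-0.001, -0.0, -1.0]]
wrist_force: [0.9, -0.3, -0.4]
gripper_width: 0.397
finger_force: 0.0
```

Call:
servo_tool(moves=[[0,0,0,0,0.4],[0,0,0,0,0.4],[0,0,0,0,0.4],[0,0,0,0,0.4],[0,0,0,0,0.4],[0,0,0,0,0.4],[0,0,0,0,0.4],[0,0,0,0,0.4]])

```text
time: 67.58
tcp_pos: [0.4671, 0.1343, 0.2329]
orientation: [[0.077, 0.997, -0.0], [0.997, -0.077, 0.0], [0.0, -0.0, -1.0]]
wrist_force: [-0.4, -0.2, -0.5]
gripper_width: 0.402
finger_force: 0.0
```

```bash
python3 -c "
from h import *
comps((105,200,460,330))
cv2.imwrite('pics/t6.png',cv2.resize(np.load('i_top.npy')[215:320,105:265,::-1],None,fx=5,fy=5,interpolation=cv2.INTER_CUBIC))
go(.655,-.0569,.06,81.7)"
```

```text
[424. 202.] 145 z 0.034 [ 687.7 -328.8] [11.4 68.7] 90.0
[335. 216.] 447 z 0.022 [ 647.2 -111.8] [ 19.9 146.6] 81.7
[210. 278.] 6955 z 0.647 [391.   76.9] [38.4 70.8] 92.3
[131. 270.] 2402 z 0.142 [490.1 366.6] [ 70.8 110.5] 1.2
yaw 85.6 twist 0.67 xyz [-4.05  5.33  4.32] (if twist not to half turn eq, flip) t 67.6 w 0.402 p [0.4672 0.134  0.2329]
```

View pics/t6.png

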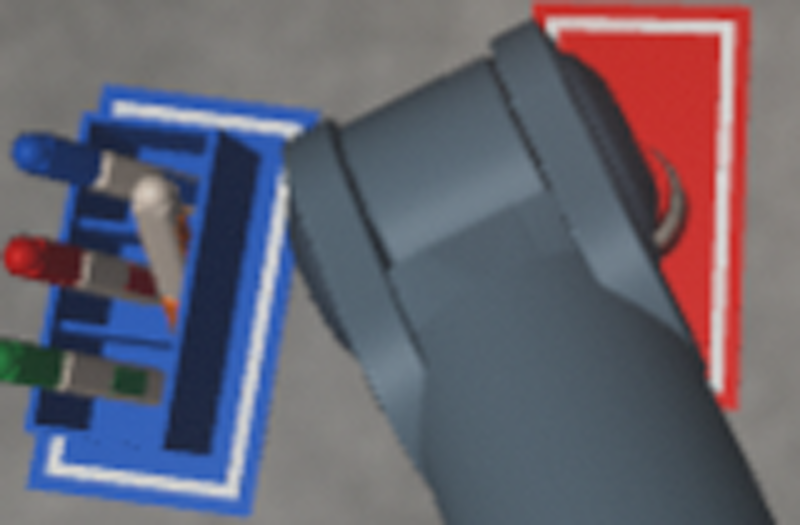

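Call:
servo_tool(moves=[[0,0,0,0.67,0.45],[-0.6,0.79,0,0,0.45],[-0.6,0.79,0,0,0.45],[-0.6,0.79,0,0,0.45],[-0.6,0.79,0,0,0.45],[-0.6,0.79,0,0,0.45],[-0.6,0.79,0,0,0.45],[-0.45,0.59,0,0,0.45]])

```text
time: 68.3
tcp_pos: [0.6567, -0.0622, 0.232]
orientation: [[0.149, 0.989, -0.0], [0.989, -0.149, -0.001], [-0.001, 0.0, -1.0]]
wrist_force: [0.3, -0.4, -0.7]
gripper_width: 0.449
finger_force: 0.0
```

Call:
servo_tool(moves=[[0,0,0.9,0,0.45],[0,0,0.9,0,0.45],[0,0,0.9,0,0.45],[0,0,0.9,0,0.45],[0,0,0.7,0,0.45],[0,0,0,0,0.45],[0,0,0,0,0.45],[0,0,0,0,0.45]])

```text
time: 68.97
tcp_pos: [0.6562, -0.0575, 0.0626]
orientation: [[0.145, 0.989, 0.003], [0.989, -0.145, 0.0], [0.001, 0.003, -1.0]]
wrist_force: [-0.6, 0.1, 0.9]
gripper_width: 0.446
finger_force: 0.0
```

```bash
python3 -c "
from h import *
go(.655,-.0573,.006,81.7)"
```

```text
yaw 81.6 twist -0.01 xyz [ 0.   -0.03  1.42] (if twist not to half turn eq, flip) t 69.0 w 0.446 p [ 0.6562 -0.0575  0.0626]
```

Call:
servo_tool(moves=[[0,-0.02,0.6,0,0.45],[0,0,0.6,0,0.45],[0,0,0.25,0,0.45],[0,0,0,0,0.45],[0,0,0,0,0.2],[0,0,0,0,0.2],[0,0,0,0,0.2],[0,0,0,0,0.2]])

```text
time: 69.63
tcp_pos: [0.6559, -0.0576, 0.0053]
orientation: [[0.146, 0.989, 0.004], [0.989, -0.146, -0.0], [0.001, 0.004, -1.0]]
wrist_force: [-0.6, 0.0, 4.8]
gripper_width: 0.203
finger_force: 19.2
```

Call:
servo_tool(moves=[[0,0,0,0,0.2],[0,0,-0.3,0,0.2],[0,0,-0.6,0,0.2],[0,0,-0.8,0,0.2],[0,0,-0.7,0,0.2],[0,0,0,0,0.2],[0,0,0,0,0.209],[0,0,0,0,0.209]])

```text
time: 70.3
tcp_pos: [0.6533, -0.0582, 0.0989]
orientation: [[0.145, 0.989, -0.001], [0.989, -0.145, -0.001], [-0.001, -0.001, -1.0]]
wrist_force: [-0.6, 0.5, -0.3]
gripper_width: 0.209
finger_force: 5.0
```

Call:
servo_tool(moves=[[0,0,0,0,0.21],[0,0,0,0,0.21],[0,0,0,0,0.2101],[0,0,0,0,0.2101],[0,0,0,0,0.2102],[0,0,0,0,0.2102],[0,0,0,0,0.2102],[0,0,0,0,0.2102]])

```text
time: 70.97
tcp_pos: [0.6539, -0.0578, 0.0989]
orientation: [[0.145, 0.989, 0.0], [0.989, -0.145, 0.0], [0.0, 0.0, -1.0]]
wrist_force: [-1.5, 0.3, -0.4]
gripper_width: 0.209
finger_force: 1.4
```

```bash
python3 -c "
from h import *
hang()"
```

```text
side 285 [(-90, -92, -78, 14), (-75, -92, -63, 25), (-60, -78, -53, 25), (-45, -67, -40, 26), (-30, -56, -32, 24), (-15, -42, 26, 36), (0, -27, 27, 69), (15, -15, 22, 66)]
top 27 [(-30, -59, -35, 15), (-15, -44, -29, 9), (15, -14, -4, 3)]
t 71.0 w 0.209 F 1.4 p [ 0.654 -0.058  0.099]
```

Call:
servo_tool(moves=[[0,0,0,0,0.2103],[0,0,0,0,0.2103],[0,0,0,0,0.2103],[0,0,-0.1,0,0.2103],[0,0,-0.15,0,0.2103],[0,0,-0.15,0,0.2103],[0,0,0,0,0.2103],[0,0,0,0,0.2]])

```text
time: 71.73
tcp_pos: [0.6546, -0.0578, 0.116]
orientation: [[0.146, 0.989, 0.002], [0.989, -0.146, -0.0], [0.0, 0.002, -1.0]]
wrist_force: [0.2, -0.1, -1.4]
gripper_width: 0.205
finger_force: 18.5
```

```bash
python3 -c "
from h import *
hang()"
```

```text
side 313 [(-75, -117, -98, 8), (-60, -110, -81, 26), (-45, -100, -66, 31), (-30, -81, -47, 40), (-15, -58, 17, 49), (0, -38, 27, 72), (15, -14, 27, 87)]
top 33 [(-30, -70, -39, 17), (-15, -50, -32, 14), (15, -8, -5, 2)]
t 71.7 w 0.205 F 18.5 p [ 0.655 -0.058  0.116]
```

Call:
servo_tool(moves=[[0,0,0.25,0,0.2],[0,0,0.2,0,0.2],[0,0,0,0,0.2102],[0,0,0,0,0.2102],[-0.2,0,-0.09,0,0.2102],[-0.2,0,-0.09,0,0.2102],[-0.2,0,-0.07,0,0.2102],[-0.2,0,-0.06,0,0.2102]])

```text
time: 72.5
tcp_pos: [0.6495, -0.0914, 0.1101]
orientation: [[0.147, 0.989, 0.001], [0.989, -0.147, -0.001], [-0.001, 0.001, -1.0]]
wrist_force: [0.2, 0.5, -0.6]
gripper_width: 0.207
finger_force: 1.5
```

Call:
servo_tool(moves=[[-0.2,0,-0.04,0,0.2102],[-0.2,0,-0.03,0,0.2102],[-0.2,0,-0.02,0,0.2102],[-0.1,0,0,0,0.2102],[0,0,0,0,0.2102],[0,0,0,0,0.2],[0,0,0,0,0.19],[0,0,-0.3,0,0.19]])

```text
time: 73.17
tcp_pos: [0.6429, -0.1161, 0.1225]
orientation: [[0.144, 0.99, -0.005], [0.99, -0.144, 0.001], [0.001, -0.006, -1.0]]
wrist_force: [-1.4, 0.4, 0.2]
gripper_width: 0.203
finger_force: 20.1
```

```bash
python3 -c "
from h import *
hang();go(.436,.349,.235,85.4)"
```

```text
side 301 [(-75, -110, -92, 10), (-60, -106, -78, 30), (-45, -90, -59, 30), (-30, -76, -41, 33), (-15, -53, 25, 51), (0, -34, 28, 71), (15, -19, 25, 76)]
top 90 [(-60, -84, -81, 2), (-45, -76, -48, 31), (-30, -59, -31, 38), (0, 0, 0, 1), (15, -10, 6, 18)]
t 73.2 w 0.203 F 20.1 p [ 0.643 -0.116  0.122]
yaw 81.7 twist -0.64 xyz [11.17 -6.19 -2.69] (if twist not to half turn eq, flip) t 73.3 w 0.206 p [ 0.6468 -0.1161  0.1272]
```

Call:
servo_tool(moves=[[0,0,0,0,0.2103],[0,0,0,0,0.2103],[0,0,0,0,0.2103],[0,0,0,0,0.2103],[0,0,0,0,0.2104],[0,0,0,0,0.2104],[0,0,0,0,0.2104],[0,0,0,0,0.2104]])

```text
time: 73.93
tcp_pos: [0.6451, -0.1172, 0.1247]
orientation: [[0.145, 0.989, -0.0], [0.989, -0.145, 0.0], [0.0, -0.0, -1.0]]
wrist_force: [0.1, -0.2, -0.3]
gripper_width: 0.208
finger_force: 0.9
```

```bash
python3 -c "
from h import *
hang()"
```

```text
side 368 [(-45, -128, -122, 3), (-30, -128, -87, 45), (-15, -108, 18, 90), (0, -67, 25, 127), (15, -28, 24, 103)]
top 41 [(-45, -124, -117, 5), (-30, -115, -84, 24), (15, -16, 2, 12)]
t 73.9 w 0.208 F 0.9 p [ 0.645 -0.117  0.125]
```

Call:
servo_tool(moves=[[0,0,0.2,0,0.2],[0,0,0.22,0,0.2],[0,0,0,0,0.2102],[0,0,0,0,0.2102],[-0.2,0,-0.03,0,0.2102],[-0.2,0,-0.03,0,0.2102],[-0.2,0,-0.02,0,0.2102],[-0.2,0,-0.01,0,0.2102]])

```text
time: 74.7
tcp_pos: [0.6412, -0.1505, 0.1122]
orientation: [[0.147, 0.989, 0.002], [0.989, -0.147, -0.001], [-0.0, 0.002, -1.0]]
wrist_force: [1.4, 0.8, 3.7]
gripper_width: 0.215
finger_force: 4.2
```

Call:
servo_tool(moves=[[0,0,0,0,0.2102],[0,0,0,0,0.2],[0,0,0,0,0.19],[0,0,-0.3,0,0.19],[0,0,-0.8,0,0.19],[0,0,-0.8,0,0.19],[0,0,-0.8,0,0.19],[0,0,0,0,0.19]])

```text
time: 75.37
tcp_pos: [0.6437, -0.1475, 0.2269]
orientation: [[0.144, 0.989, 0.009], [0.99, -0.144, -0.001], [0.0, 0.009, -1.0]]
wrist_force: [1.5, -0.3, 0.8]
gripper_width: 0.209
finger_force: 19.9
```

```bash
python3 -c "
from h import *
hang();go(.436,.349,.235,85.4)"
```

```text
side 440 [(-15, -1, 29, 15), (0, -122, 26, 122), (15, -108, 17, 302), (30, 12, 12, 1)]
top 108 [(0, -117, -57, 25), (15, -100, 13, 83)]
t 75.4 w 0.209 F 19.9 p [ 0.644 -0.148  0.227]
yaw 81.7 twist -0.65 xyz [11.97 -6.09 -0.35] (if twist not to half turn eq, flip) t 75.5 w 0.205 p [ 0.6405 -0.1479  0.221 ]
```

Call:
servo_tool(moves=[[0,0,-0.35,-0.65,0.19],[0,-0.87,0,0,0.19],[0,-0.87,0,0,0.19],[0,-0.87,0,0,0.19],[0,-0.87,0,0,0.19],[0,-0.87,0,0,0.19],[0,-0.87,0,0,0.19],[0,-0.87,0,0,0.19]])

```text
time: 76.13
tcp_pos: [0.3937, -0.1282, 0.2309]
orientation: [[0.082, 0.997, -0.005], [0.997, -0.082, 0.005], [0.004, -0.006, -1.0]]
wrist_force: [-0.7, 0.3, 1.1]
gripper_width: 0.204
finger_force: 19.9
```

Call:
servo_tool(moves=[[0.87,0,0,0,0.19],[0.87,0,0,0,0.19],[0.87,0,0,0,0.19],[0.87,0,0,0,0.19],[0.87,0,0,0,0.19],[0.87,0,0,0,0.19],[0.87,0,0,0,0.19],[0.87,0,0,0,0.19]])

```text
time: 76.8
tcp_pos: [0.4183, 0.1481, 0.2324]
orientation: [[0.084, 0.997, -0.002], [0.996, -0.084, -0.004], [-0.004, -0.002, -1.0]]
wrist_force: [-0.3, -0.7, -0.1]
gripper_width: 0.208
finger_force: 20.0
```

Call:
servo_tool(moves=[[0.87,0,0,0,0.19],[0.87,0,0,0,0.19],[0.87,0,0,0,0.19],[0.5,0,0,0,0.19],[0,0,0,0,0.19],[0,0,0,0,0.19],[0,0,0,0,0.19],[0,0,0,0,0.19]])

```text
time: 77.47
tcp_pos: [0.4299, 0.2699, 0.2325]
orientation: [[0.083, 0.997, -0.002], [0.997, -0.083, -0.003], [-0.003, -0.002, -1.0]]
wrist_force: [-0.6, -0.4, 0.7]
gripper_width: 0.203
finger_force: 20.0
```

```bash
python3 -c "
from h import *
hang();go(.436,.348,.117,85.4)"
```

```text
side 980 [(-15, -3, 29, 21), (0, -121, 27, 203), (15, -107, 17, 516), (75, -160, -158, 4), (105, -160, -153, 2), (120, -158, -105, 83), (135, -149, -103, 151)]
top 88 [(-15, -118, -10, 36), (0, -96, -46, 52)]
t 77.5 w 0.203 F 20.0 p [0.43  0.27  0.232]
yaw 85.2 twist -0.04 xyz [ 1.95 -0.02  2.9 ] (if twist not to half turn eq, flip) t 77.6 w 0.209 p [0.4305 0.2701 0.2331]
```

Call:
servo_tool(moves=[[0.7,0,0,0,0.19],[0.7,0,0,0,0.19],[0.55,0,0,0,0.19],[0,0,0,0,0.19],[0,0,0,0,0.19],[0,0,0.5,0,0.19],[0,0,0.5,0,0.19],[0,0,0.5,0,0.19]])

```text
time: 78.23
tcp_pos: [0.4392, 0.3503, 0.1755]
orientation: [[0.084, 0.996, 0.005], [0.996, -0.084, 0.004], [0.004, 0.005, -1.0]]
wrist_force: [0.8, 2.4, 1.3]
gripper_width: 0.2
finger_force: 22.2
```

Call:
servo_tool(moves=[[0,0,0.4,0,0.19],[0,0,0.4,0,0.19],[0,0,0.4,0,0.19],[0,0,0,0,0.19],[0,0,0,0,0.19],[0,0,0,0,0.19],[0,0,0,0,0.19],[0,0,0,0,0.19]])

```text
time: 78.9
tcp_pos: [0.4369, 0.3497, 0.1262]
orientation: [[0.081, 0.997, 0.001], [0.997, -0.081, -0.001], [-0.001, 0.001, -1.0]]
wrist_force: [0.6, -0.2, -0.1]
gripper_width: 0.209
finger_force: 22.2
```

Call:
servo_tool(moves=[[0,0,0.2,0,0.19],[0,0,0,0,0.19],[0,0,0,0,0.38],[0,0,0,0,0.38],[0,0,0,0,0.38],[0,0,-0.4,0,0.38],[0,0,-0.8,0,0.38],[0,0,-0.9,0,0.38]])

```text
time: 79.57
tcp_pos: [0.4353, 0.3491, 0.2019]
orientation: [[0.08, 0.997, -0.004], [0.997, -0.08, -0.002], [-0.002, -0.003, -1.0]]
wrist_force: [1.2, 0.3, 1.4]
gripper_width: 0.379
finger_force: 0.0
```

Call:
servo_tool(moves=[[0,0,-0.8,0,0.4],[0,0,0,0,0.4],[-0.9,0,0,0,0.4],[-0.9,0,0,0,0.4],[-0.9,0,0,0,0.4],[-0.9,0,0,0,0.4],[-0.9,0,0,0,0.4],[-0.9,0,0,0,0.4]])

```text
time: 80.23
tcp_pos: [0.4187, 0.1341, 0.2338]
orientation: [[0.079, 0.997, -0.0], [0.997, -0.079, 0.0], [0.0, -0.0, -1.0]]
wrist_force: [1.4, -1.3, 1.3]
gripper_width: 0.403
finger_force: 0.0
```

Call:
servo_tool(moves=[[-0.9,0,0,0,0.4],[-0.9,0,0,0,0.4],[-0.9,0,0,0,0.4],[-0.9,0,0,0,0.4],[0,0,0,0,0.4],[0,0,0,0,0.4],[0,0,0,0,0.4],[0,0,0,0,0.4]])

```text
time: 80.9
tcp_pos: [0.4081, -0.0038, 0.2341]
orientation: [[0.077, 0.997, 0.0], [0.997, -0.077, 0.0], [0.0, 0.0, -1.0]]
wrist_force: [-0.2, 0.2, -0.2]
gripper_width: 0.4
finger_force: 0.0
```

```bash
python3 -c "
from h import *
comps((105,200,460,330))
cv2.imwrite('pics/t7.png',cv2.resize(np.load('i_top.npy')[205:320,105:265,::-1],None,fx=5,fy=5,interpolation=cv2.INTER_CUBIC))
f=lambda L:np.array([px('top',105+(x+.5)/5-.5,205+(y+.5)/5-.5,.001)[:2] for x,y in L])"
```

```text
[424. 202.] 146 z 0.033 [ 688.3 -328.4] [13.  67.6] 89.5
[131. 270.] 2420 z 0.144 [485.1 381.8] [ 71.8 106.5] 161.7
[229. 255.] 502 z 0.088 [535.4 141.9] [48.6 48.7] 17.0
[296. 302.] 3799 z 0.614 [395.3  -1.8] [41.6 80.7] 92.1
```

View pics/t7.png

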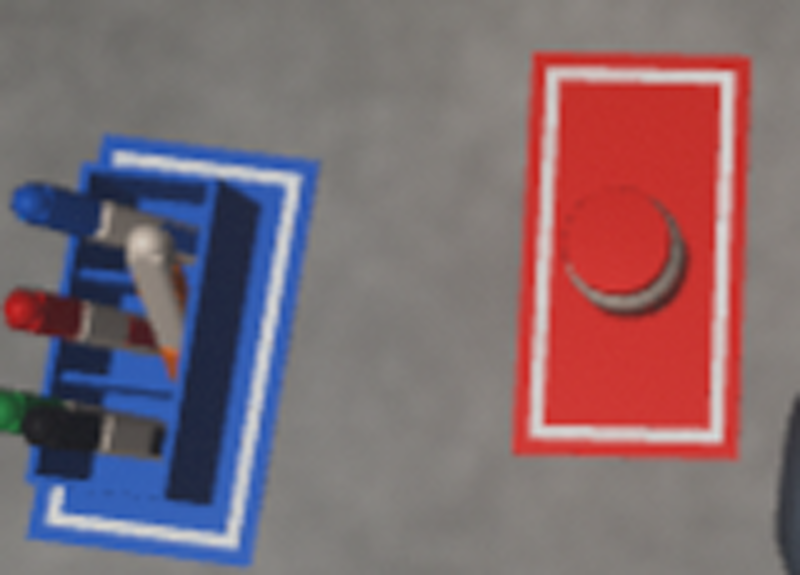

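```bash
python3 -c "
from h import *
im,d=bot.grab_frame('top');W=cloud('top',im,d)
hsv=cv2.cvtColor(im,cv2.COLOR_RGB2HSV);z=W[...,2]
m=(z>.08)&(z<.1)&(hsv[...,0]>100)&(hsv[...,0]<125)&(hsv[...,1]>110);m[:,:105]=0;m[:,180:]=0;m[:200]=0
k=cv2.connectedComponentsWithStats(m.astype(np.uint8));i=1+np.argmax(k[2][1:,4]);print(rect(W[m]),rect(W[k[1]==i]))
snap('side','s9.png',(160,290,320,420),5)"
```

```text
(array([485.7, 363.3]), array([ 66.5, 148.2]), 175.5) (array([485.7, 363.3]), array([ 66.5, 148.2]), 175.5)
```

View pics/s9.png

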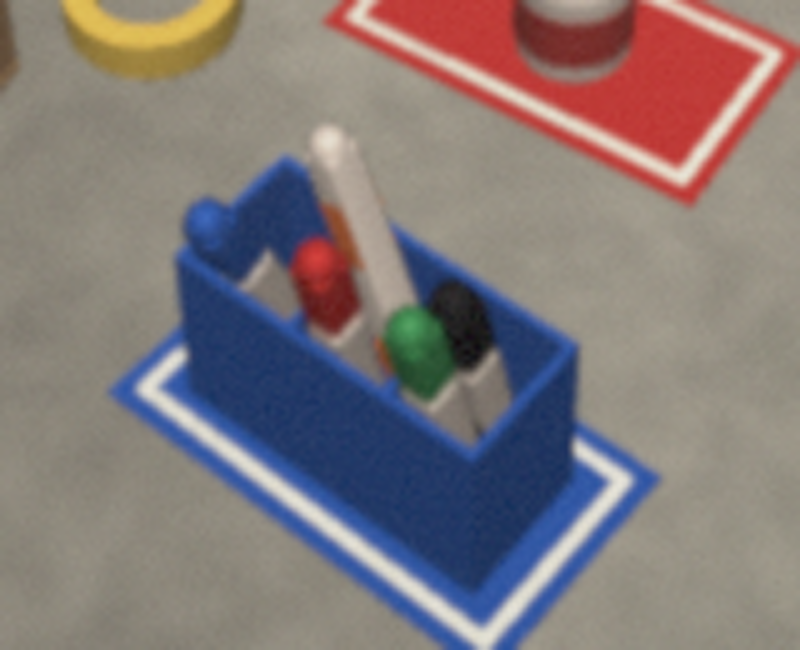

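All five markers stand in the holder, with blue at (210,225), red at (320,270), orange at (335,145), green at (415,340) and black at (465,315). The holder is within about 1 mm of the mat's centre, and the jar is about 5 mm from the centre of its mat. Handing in.

```bash
python3 -c "
from h import *
print(bot.close_job())"
```

```text
the job is handed in; nothing more can be done
None
```

The job is handed in at about 81 s on the robot's clock: holder and jar are swapped onto their own mats (holder about 1 mm off centre, jar about 5 mm), and all five markers stand in the holder. The orange marker was dropped once and re-gripped.

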